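# Turn round the draining rail on the media unit

## Task

Lift the dry blue cups off the draining pegs and stand them mouth-down, flat inside the wooden serving tray; only when no blue cup is left on a peg, hang every washed steel tumbler mouth-down on a draining peg of its own, pushed on until the inside of its base rests on the peg's cap, and let it settle there. There are two or three of each; leave the remote, money box, duck and game controller where they are.

Things in the scene. Friction and masses are not known exactly. Their poses are not given: they have to be found in the camera images.
- rack: Fixed draining rail: white perforated strip (14 mm thick, 340 mm long along y, 60 to 110 mm high) on a wooden base board (12 mm thick, 130 x 340 mm, 100 mm of it in front), three draining pegs 110 mm apart; a green basket and a hook on its far side are not used. Origin: on the table under the strip; z up, -x towards the robot. A seated cup stays put, leaning about 8 degrees to -x.
- tip1 (a point): Peg 1 (1 at -y, 2 middle, 3 at +y of the rail): centre of the top face of its black rubber cap (30 mm diameter, 8 mm thick), 198 mm above the table. In the rail's frame the cap's face has normal (-0.139, 0, 0.99); below it the 12 mm dowel, 115 mm long, leans along (-0.342, 0, 0.94). A cup goes on and off along its own axis with 12 mm play; its inner base rests on the cap.
- tip2 (a point): Peg 2 (1 at -y, 2 middle, 3 at +y of the rail): centre of the top face of its black rubber cap (30 mm diameter, 8 mm thick), 198 mm above the table. In the rail's frame the cap's face has normal (-0.139, 0, 0.99); below it the 12 mm dowel, 115 mm long, leans along (-0.342, 0, 0.94). A cup goes on and off along its own axis with 12 mm play; its inner base rests on the cap.
- tip3 (a point): Peg 3 (1 at -y, 2 middle, 3 at +y of the rail): centre of the top face of its black rubber cap (30 mm diameter, 8 mm thick), 198 mm above the table. In the rail's frame the cap's face has normal (-0.139, 0, 0.99); below it the 12 mm dowel, 115 mm long, leans along (-0.342, 0, 0.94). A cup goes on and off along its own axis with 12 mm play; its inner base rests on the cap.
- mat: Fixed black draining mat, 210 x 240 x 1 mm, where the washed steel tumblers stand at the start. Origin: centre of its underside, on the table.
- tray: Fixed dark wooden serving tray, 180 (x) x 280 (y) x 16 mm high outside, walls and floor about 6 mm thick. Origin: centre of its underside, on the table; the inner floor is 6 mm above it. Empty at the start.
- wet1: Washed stainless steel tumbler, standing mouth-down on the mat at the start (may be absent): 60 mm outer diameter all the way, 68 mm long, walls 3 mm, closed base 4 mm thick (so 64 mm deep inside), no handle, about 120 g. Origin: centre of the open mouth's rim plane; z axis along the cup from the mouth to the closed base, so z points up when the cup is mouth-down.
- wet2: Washed stainless steel tumbler, standing mouth-down on the mat at the start (may be absent): 60 mm outer diameter all the way, 68 mm long, walls 3 mm, closed base 4 mm thick (so 64 mm deep inside), no handle, about 120 g. Origin: centre of the open mouth's rim plane; z axis along the cup from the mouth to the closed base, so z points up when the cup is mouth-down.
- wet3: Washed stainless steel tumbler, standing mouth-down on the mat at the start (may be absent): 60 mm outer diameter all the way, 68 mm long, walls 3 mm, closed base 4 mm thick (so 64 mm deep inside), no handle, about 120 g. Origin: centre of the open mouth's rim plane; z axis along the cup from the mouth to the closed base, so z points up when the cup is mouth-down.
- dry1: Dry blue cup, hanging mouth-down on one of the pegs at the start (may be absent): 60 mm outer diameter all the way, 68 mm long, walls 3 mm, closed base 4 mm thick (so 64 mm deep inside), no handle, about 120 g. Origin: centre of the open mouth's rim plane; z axis along the cup from the mouth to the closed base, so z points up when the cup is mouth-down.
- dry2: Dry blue cup, hanging mouth-down on one of the pegs at the start (may be absent): 60 mm outer diameter all the way, 68 mm long, walls 3 mm, closed base 4 mm thick (so 64 mm deep inside), no handle, about 120 g. Origin: centre of the open mouth's rim plane; z axis along the cup from the mouth to the closed base, so z points up when the cup is mouth-down.
- dry3: Dry blue cup, hanging mouth-down on one of the pegs at the start (may be absent): 60 mm outer diameter all the way, 68 mm long, walls 3 mm, closed base 4 mm thick (so 64 mm deep inside), no handle, about 120 g. Origin: centre of the open mouth's rim plane; z axis along the cup from the mouth to the closed base, so z points up when the cup is mouth-down.
- remote: Loose bystander to be left alone: glossy black remote control, 45 x 160 x 18 mm, lying flat. Origin: centre of its underside.
- moneybox: Loose bystander to be left alone: white ceramic pig money box, about 117 x 90 x 105 mm tall. Origin: centre of its underside.
- duck: Loose bystander to be left alone: yellow rubber duck, about 80 x 68 x 77 mm tall. Origin: centre of its underside.
- gamepad: Loose bystander to be left alone: grey game controller, about 80 x 150 x 32 mm. Origin: centre of its underside.
Mind the look-alikes: they are no part of the job. What is shaped like the wet3 but red is not meant.

How it is judged (in metres and radians):
On the way, in this order (a step that is already met when the one before it is completed fails the run):
1. all dry blue cups stand mouth-down in the tray (x of dry1 in the frame of tray between -0.085 and 0.085 m and y of dry1 in the frame of tray between -0.135 and 0.135 m and z of dry1 in the frame of tray between -0.002 and 0.012 m and angle between each of dry1, dry2, dry3's own z axis and vertical below 0.1 rad and linear speed of each of dry1, dry2, dry3 below 0.03 m/s and x of dry2 in the frame of tray between -0.085 and 0.085 m and y of dry2 in the frame of tray between -0.135 and 0.135 m and z of dry2 in the frame of tray between -0.002 and 0.012 m and x of dry3 in the frame of tray between -0.085 and 0.085 m and y of dry3 in the frame of tray between -0.135 and 0.135 m and z of dry3 in the frame of tray between -0.002 and 0.012 m), for 0.2 s.
2. all steel tumblers hang seated on the pegs (((z of tip1 in the frame of wet1 between 0.056 and 0.07 m and x of tip1 in the frame of wet1 between -0.018 and 0.018 m and y of tip1 in the frame of wet1 between -0.018 and 0.018 m) or (z of tip2 in the frame of wet1 between 0.056 and 0.07 m and x of tip2 in the frame of wet1 between -0.018 and 0.018 m and y of tip2 in the frame of wet1 between -0.018 and 0.018 m) or (z of tip3 in the frame of wet1 between 0.056 and 0.07 m and x of tip3 in the frame of wet1 between -0.018 and 0.018 m and y of tip3 in the frame of wet1 between -0.018 and 0.018 m)) and angle between each of wet1, wet2, wet3's own z axis and vertical below 0.5 rad and linear speed of each of wet1, wet2, wet3 below 0.03 m/s and ((z of tip1 in the frame of wet2 between 0.056 and 0.07 m and x of tip1 in the frame of wet2 between -0.018 and 0.018 m and y of tip1 in the frame of wet2 between -0.018 and 0.018 m) or (z of tip2 in the frame of wet2 between 0.056 and 0.07 m and x of tip2 in the frame of wet2 between -0.018 and 0.018 m and y of tip2 in the frame of wet2 between -0.018 and 0.018 m) or (z of tip3 in the frame of wet2 between 0.056 and 0.07 m and x of tip3 in the frame of wet2 between -0.018 and 0.018 m and y of tip3 in the frame of wet2 between -0.018 and 0.018 m)) and ((z of tip1 in the frame of wet3 between 0.056 and 0.07 m and x of tip1 in the frame of wet3 between -0.018 and 0.018 m and y of tip1 in the frame of wet3 between -0.018 and 0.018 m) or (z of tip2 in the frame of wet3 between 0.056 and 0.07 m and x of tip2 in the frame of wet3 between -0.018 and 0.018 m and y of tip2 in the frame of wet3 between -0.018 and 0.018 m) or (z of tip3 in the frame of wet3 between 0.056 and 0.07 m and x of tip3 in the frame of wet3 between -0.018 and 0.018 m and y of tip3 in the frame of wet3 between -0.018 and 0.018 m))), for 0.2 s.
At the end, for the whole second after the job is handed in: Every blue cup stands mouth-down on the tray floor (within 0.1 rad); every steel tumbler hangs mouth-down with a peg's cap inside it, within 8 mm of the inside of its base and about 18 mm of its axis, leaning under 0.5 rad; all at rest, bystanders not moved over 3 cm (all of step 1 and all of step 2); the robot touches nothing.
It fails at once if a steel tumbler is hung on a peg while a blue cup still hangs on one ((((z of tip1 in the frame of wet1 between 0.056 and 0.07 m and x of tip1 in the frame of wet1 between -0.018 and 0.018 m and y of tip1 in the frame of wet1 between -0.018 and 0.018 m) or (z of tip2 in the frame of wet1 between 0.056 and 0.07 m and x of tip2 in the frame of wet1 between -0.018 and 0.018 m and y of tip2 in the frame of wet1 between -0.018 and 0.018 m) or (z of tip3 in the frame of wet1 between 0.056 and 0.07 m and x of tip3 in the frame of wet1 between -0.018 and 0.018 m and y of tip3 in the frame of wet1 between -0.018 and 0.018 m)) or ((z of tip1 in the frame of wet2 between 0.056 and 0.07 m and x of tip1 in the frame of wet2 between -0.018 and 0.018 m and y of tip1 in the frame of wet2 between -0.018 and 0.018 m) or (z of tip2 in the frame of wet2 between 0.056 and 0.07 m and x of tip2 in the frame of wet2 between -0.018 and 0.018 m and y of tip2 in the frame of wet2 between -0.018 and 0.018 m) or (z of tip3 in the frame of wet2 between 0.056 and 0.07 m and x of tip3 in the frame of wet2 between -0.018 and 0.018 m and y of tip3 in the frame of wet2 between -0.018 and 0.018 m)) or ((z of tip1 in the frame of wet3 between 0.056 and 0.07 m and x of tip1 in the frame of wet3 between -0.018 and 0.018 m and y of tip1 in the frame of wet3 between -0.018 and 0.018 m) or (z of tip2 in the frame of wet3 between 0.056 and 0.07 m and x of tip2 in the frame of wet3 between -0.018 and 0.018 m and y of tip2 in the frame of wet3 between -0.018 and 0.018 m) or (z of tip3 in the frame of wet3 between 0.056 and 0.07 m and x of tip3 in the frame of wet3 between -0.018 and 0.018 m and y of tip3 in the frame of wet3 between -0.018 and 0.018 m))) and (((z of tip1 in the frame of dry1 between 0.056 and 0.07 m and x of tip1 in the frame of dry1 between -0.018 and 0.018 m and y of tip1 in the frame of dry1 between -0.018 and 0.018 m) or (z of tip2 in the frame of dry1 between 0.056 and 0.07 m and x of tip2 in the frame of dry1 between -0.018 and 0.018 m and y of tip2 in the frame of dry1 between -0.018 and 0.018 m) or (z of tip3 in the frame of dry1 between 0.056 and 0.07 m and x of tip3 in the frame of dry1 between -0.018 and 0.018 m and y of tip3 in the frame of dry1 between -0.018 and 0.018 m)) or ((z of tip1 in the frame of dry2 between 0.056 and 0.07 m and x of tip1 in the frame of dry2 between -0.018 and 0.018 m and y of tip1 in the frame of dry2 between -0.018 and 0.018 m) or (z of tip2 in the frame of dry2 between 0.056 and 0.07 m and x of tip2 in the frame of dry2 between -0.018 and 0.018 m and y of tip2 in the frame of dry2 between -0.018 and 0.018 m) or (z of tip3 in the frame of dry2 between 0.056 and 0.07 m and x of tip3 in the frame of dry2 between -0.018 and 0.018 m and y of tip3 in the frame of dry2 between -0.018 and 0.018 m)) or ((z of tip1 in the frame of dry3 between 0.056 and 0.07 m and x of tip1 in the frame of dry3 between -0.018 and 0.018 m and y of tip1 in the frame of dry3 between -0.018 and 0.018 m) or (z of tip2 in the frame of dry3 between 0.056 and 0.07 m and x of tip2 in the frame of dry3 between -0.018 and 0.018 m and y of tip2 in the frame of dry3 between -0.018 and 0.018 m) or (z of tip3 in the frame of dry3 between 0.056 and 0.07 m and x of tip3 in the frame of dry3 between -0.018 and 0.018 m and y of tip3 in the frame of dry3 between -0.018 and 0.018 m)))).
It fails at once if a bystander is pushed more than 3 cm or tipped over (distance of any of remote, moneybox, duck, gamepad from where it was at the start of the episode above 0.03 m or angle between any of remote, moneybox, duck, gamepad's own z axis and vertical above 0.5 rad).
Of wet1, wet2, wet3 only 2 to 3 are there at a start; the rules pass over those that are not, and their reading is None.
Of dry1, dry2, dry3 only 2 to 3 are there at a start; the rules pass over those that are not, and their reading is None.
At some moment in a run one of wet1, wet2, wet3 may be knocked a few centimetres aside while the robot is not near it.
It also fails if it takes over 210 s, if anything falls off the work surface, if the arm or the gripper's body presses on something with over 40 N, if the wrist force passes 120 N, or if a joint passes its speed limit or range.

## Robot

A 7-joint arm with a two-finger parallel gripper is mounted at the origin on the work surface. World frame = base frame: x ahead of the robot, y to its left, z up, the work surface at z = 0. Lengths are in m, angles in degrees, forces in N, time in s.
With the tool pointing down it reaches from about 0.4 to 0.875 m from the base axis. Payload 6.5 kg.
Tool frame: the origin (TCP) lies on the centre line of the jaws, within the pads' length; the fingertips stand arm.tip_extent ahead of it and the grasp point (between the pads) lies 8 mm behind it (arm.tip_extent is the distance from the TCP to the fingertips, in m); z points along the fingers, y is the line along which they close (so a half turn about z gives the same grasp; the last joint's range is limited). The gripper opens to 88 mm and grips with 3 to 60 N. Pads are 18 mm wide; open, the fingers measure 123 mm over their backs; the gripper's body (75 mm by 187 mm) begins 45 mm behind the grasp point.
Start: joints at [60.665, 30.733, -0.252, 88.115, 0.149, 61.152, -4.079], TCP at [0.28, -0.586, 0.25] pointing down, gripper open.
Joint ranges: [-154.64, 154.64], [-21.42, 123.67], [-72.66, 72.17], [13.99, 137.28], [-74.86, 254.86], [10.95, 109.41], [-158.01, 158.01]. Speed limits (degrees/s): [136.94, 136.94, 180, 180, 180, 180, 180].

## Interface

Orientations are given as a 3x3 rotation matrix whose columns are the frame's x, y, z axes.
In Python, from bench import arm gives the robot as it stands.
- The arm moves only by the tool apply_moves, never from a script. Its argument "deltas" is a list of rows, each an object with "hand": the closure, from 0 (fully open) to 1 (shut); "slide": the shift along the tool's x, y, z in cm, a list of three; "dr": the turn, a rotation vector about the tool's x, y, z in degrees, a list of three. A call has 1 to 10 rows; each row is the pose to reach, as a shift and turn from the pose commanded when the call began, along the tool's axes at that moment; what a row does not reach only later rows make up. A row lasts 1/8 s, in which the tool goes at most 62.5 mm and 10.7 degrees, less where a joint would pass 70% of its speed; a pose out of reach is approached as far as the arm can. A call with a gripper value outside its range is refused whole. The fingers move at their own pace and stop on an object; "newtons" is the grip in N (left out, the last holds). Time passes only in rows, so rows that repeat a pose let the fingers close. It gives the time, the measured TCP pose, the force, the opening and the grip force at its end, in the units of the state.
- arm.read_state(): the state, without advancing time (a new reading comes with each control period).
- arm.get_image(name): name is "scene" or "top"; returns a dict with "image" (384x512x3 uint8, red, green, blue), "vertical_fov" (degrees; the focal length in pixels is half the picture's height over the tangent of half this angle, whatever the lens; pixels are square), "cx", "cy" (the principal point, pixels), "k1" (the pictures are not rectified: a ray, as slopes to the right and down, at radius r is drawn at 1 + k1 r^2 times it, then the intrinsics apply), "R" (3x3) and "t" (3): a world point X has camera coordinates R X + t. Camera axes: x right, y down, z forward; pixel columns grow to the right and rows downward; lengths in m; the calibration is good to about 2 mm. A picture is of the moment at which its call begins. There is no depth.
- arm.sign_off(): hands the job in; it is judged then, once.
The state is a dict: "clock": time; "joint_pos": joint angles; "qvel": joint speeds; "tau": joint torques, N m; "position": TCP position; "tcp_rot": TCP orientation; "contact_force": force on the tool from outside, world axes, zero at the start; "moment": the same for the moment, N m; "grip_width": finger opening in m; "finger_force": force on a finger pad.
Only numpy, scipy, OpenCV 4.12 (cv2) and the standard library are available. Lean on these libraries where they do the work, as an engineer would, in place of code of your own. Each camera call takes 0.05 s, during which the arm holds its last target. There are 200 camera calls.

## Working session

There is one attempt and no reset: what is moved stays moved. The work goes in short steps, Python scripts to look and compute and a tool call to move; the robot and the scene stay as the last step left them, time stands still between calls to the robot, and variables do not carry over. Pictures are saved under pics/ and viewed, at most 14 in all, crops included, and the job is handed in when it is done.

Besides the shell and the picture viewer there is one more tool, called after "Emit:" as a command line: name --argument value ..., lists and objects as JSON in quotes. apply_moves: Moves the arm, as the interface text tells. Its arguments: {"type":"object","properties":{"deltas":{"type":"array","items":{"type":"object","properties":{"hand":{"type":"number"},"slide":{"type":"array","items":{"type":"number"}},"dr":{"type":"array","items":{"type":"number"}}}}},"newtons":{"type":"number"}},"required":["deltas"]}

```bash
ls; mkdir -p pics
cat > h.py <<'E'
import numpy as np, cv2, pickle
from bench import arm
def snap(n,f):
    d=arm.get_image(n); cv2.imwrite(f'pics/{f}.png',d['image'][:,:,::-1]); pickle.dump(d,open(f'pics/{f}.pkl','wb')); return d
def load(f): return pickle.load(open(f'pics/{f}.pkl','rb'))
def ray(d,u,v):
    H=d['image'].shape[0]; f=H/2/np.tan(np.radians(d['vertical_fov']/2))
    p=np.array([(u-d['cx'])/f,(v-d['cy'])/f]); q=p.copy()
    for _ in range(20): q=p/(1+d['k1']*(q@q))
    R=np.array(d['R']);t=np.array(d['t'])
    return -R.T@t, R.T@np.array([q[0],q[1],1.])
def plane(d,u,v,z):
    c,r=ray(d,u,v); return c+r*(z-c[2])/r[2]
def tri(a,ua,b,ub):
    c1,r1=ray(a,*ua);c2,r2=ray(b,*ub)
    s=np.linalg.lstsq(np.c_[r1,-r2],c2-c1,rcond=None)[0]
    return (c1+s[0]*r1+c2+s[1]*r2)/2, np.linalg.norm(c1+s[0]*r1-c2-s[1]*r2)
def proj(d,X):
    H=d['image'].shape[0]; f=H/2/np.tan(np.radians(d['vertical_fov']/2))
    c=np.array(d['R'])@np.array(X)+np.array(d['t']); q=c[:2]/c[2]; q=q*(1+d['k1']*(q@q))
    return q*f+[d['cx'],d['cy']]
E
python3 - <<'E'
from h import *
for n in('scene','top'):
    d=snap(n,n+'0'); print(n,d['vertical_fov'],d['k1'],-np.array(d['R']).T@d['t'],np.round(d['R'],2).tolist())
s=arm.read_state();print(s,arm.tip_extent)
E
```

```text
pics
scene 42.22041153753372 0.02831652404930747 [ 1.77494609 -0.26602277  0.92765749] [[0.18, 0.98, -0.01], [0.51, -0.1, -0.85], [-0.84, 0.15, -0.52]]
top 57.34644353603937 -0.09429175755400841 [ 0.37680336 -0.0380838   1.24145341] [[0.01, -1.0, -0.01], [-0.99, -0.0, -0.15], [0.15, 0.01, -0.99]]
{'clock': 0.1, 'joint_pos': array([60.6626929 , 30.77310646, -0.25424231, 88.16224371,  0.15068152,
       61.15130745, -4.07745794]), 'qvel': array([ 0.00056751, -0.0925082 ,  0.03315716, -0.13623606,  0.06293194,
       -0.1157904 , -0.03246068]), 'tau': array([ 2.95235033e-03, -5.72074735e+01,  9.94039737e-01, -2.52228695e+01,
       -5.61591284e-02,  1.35098773e-02,  2.74886332e-05]), 'position': array([ 0.28004883, -0.58601165,  0.24894626]), 'tcp_rot': array([[ 9.02200195e-01,  4.31316835e-01, -7.72062419e-04],
       [ 4.31317504e-01, -9.02199277e-01,  1.29424348e-03],
       [-1.38325153e-04, -1.50067076e-03, -9.99998864e-01]]), 'contact_force': array([0.03154529, 0.12369701, 1.72168954]), 'moment': array([ 0.0105257 , -0.0160372 ,  0.01252482]), 'finger_force': 0.0, 'grip_width': 0.08822894267575361} 0.011
```

```bash
sleep 1; python3 -c "
import cv2,numpy as np
cv2.imwrite('pics/both.png',cv2.resize(np.vstack([cv2.imread('pics/scene0.png')]),(800,600),interpolation=cv2.INTER_CUBIC))
cv2.imwrite('pics/both2.png',cv2.resize(cv2.imread('pics/top0.png'),(800,600),interpolation=cv2.INTER_CUBIC))"
```

```text
(no output)
```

View pics/both.png

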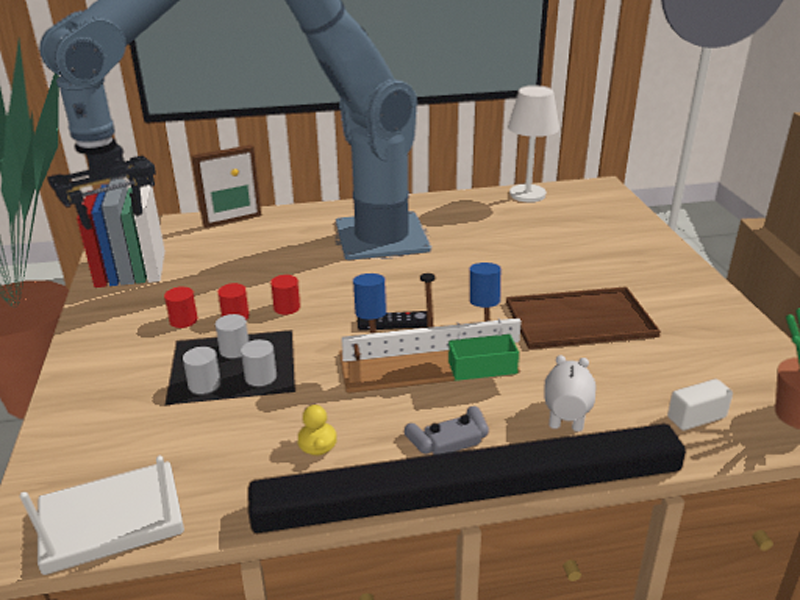

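View pics/both2.png

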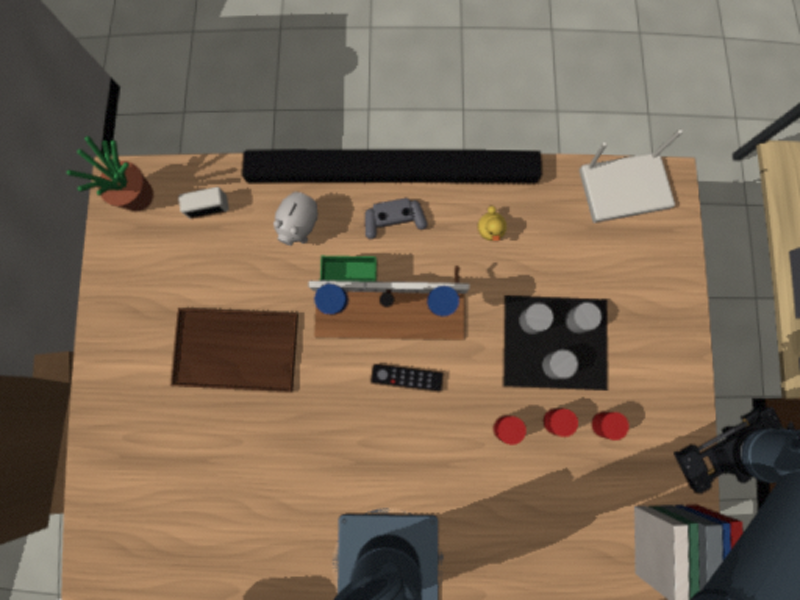

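The scene shows two blue cups on pegs 1 and 3 (scene view at 800 px: (370,297) and (485,285); top view: (443,300) and (330,298)). Peg 2 is empty at (387,299). Three steel tumblers stand on the mat at (537,319), (584,318) and (561,364) in the top view. The three red cups around (560,425) are look-alikes, because neither blue nor steel fits them. The enlarged crop below should confirm this.

Run:
```python
from h import *
S=cv2.imread('pics/scene0.png');T=cv2.imread('pics/top0.png')
k=lambda im,x,y,w,h:cv2.resize(im[y:y+h,x:x+w],(400,300),interpolation=cv2.INTER_CUBIC)
cv2.imwrite('pics/crop1.png',np.vstack([np.hstack([k(S,215,155,128,96),k(S,95,185,120,90)]),np.hstack([k(T,190,155,128,96),k(T,310,170,96,72)])]))
a=load('scene0');b=load('top0')
def blobs(d,kind):
    hsv=cv2.cvtColor(d['image'],cv2.COLOR_RGB2HSV);h,s,v=cv2.split(hsv)
    m=((h>100)&(h<130)&(s>150)&(v>50)) if kind=='blue' else ((s<35)&(v>95)) if kind=='steel' else None
    n,l,st,c=cv2.connectedComponentsWithStats(m.astype(np.uint8))
    return [(st[i].tolist(),c[i].round(1).tolist()) for i in range(1,n) if st[i,4]>80]
for d in(a,b):
    print('blue',blobs(d,'blue'));print('steel',blobs(d,'steel'))
```

```text
blue [([59, 123, 17, 60, 316], [66.5, 153.9]), ([301, 168, 19, 29, 496], [309.9, 181.7]), ([227, 175, 20, 29, 514], [236.2, 189.1])]
steel [([17, 0, 18, 32, 283], [25.1, 11.2]), ([87, 0, 131, 72, 7314], [146.5, 36.8]), ([219, 0, 148, 129, 8606], [305.8, 40.1]), ([374, 0, 23, 114, 945], [385.0, 55.0]), ([400, 0, 112, 178, 12755], [456.4, 81.6]), ([0, 35, 8, 38, 150], [2.7, 56.0]), ([66, 40, 22, 63, 678], [76.1, 71.5]), ([37, 56, 35, 55, 446], [46.7, 89.4]), ([293, 65, 11, 56, 517], [297.6, 92.1]), ([263, 67, 11, 57, 497], [269.0, 95.1]), ([203, 71, 14, 58, 609], [209.5, 98.8]), ([171, 73, 17, 58, 632], [178.6, 101.1]), ([139, 75, 13, 21, 221], [145.0, 84.6]), ([106, 77, 21, 59, 650], [115.9, 105.7]), ([128, 98, 36, 44, 889], [145.5, 117.2]), ([0, 111, 41, 71, 1485], [17.3, 157.0]), ([66, 113, 20, 69, 684], [75.1, 145.6]), ([86, 118, 19, 63, 731], [95.6, 150.2]), ([138, 201, 39, 46, 1017], [157.4, 223.7]), ([219, 204, 114, 27, 1460], [270.9, 216.5]), ([117, 222, 24, 30, 577], [128.7, 236.1]), ([349, 228, 32, 48, 1121], [364.3, 250.8]), ([428, 243, 41, 32, 923], [447.6, 258.3]), ([0, 25
[... 362 characters left out ...]
, [144.9, 84.0]), ([100, 75, 16, 11, 85], [109.1, 80.1]), ([494, 76, 18, 14, 139], [505.3, 84.3]), ([115, 120, 27, 16, 301], [128.0, 127.4]), ([176, 123, 23, 34, 518], [186.9, 138.6]), ([449, 132, 33, 57, 1379], [465.1, 158.3]), ([198, 179, 102, 8, 370], [247.6, 182.3]), ([485, 192, 15, 61, 577], [492.0, 221.7]), ([334, 194, 20, 18, 269], [343.7, 203.1]), ([363, 194, 22, 17, 272], [374.2, 202.6]), ([456, 220, 27, 29, 338], [468.1, 232.8]), ([349, 224, 21, 18, 278], [359.2, 233.0]), ([458, 256, 22, 21, 241], [466.9, 263.5]), ([461, 320, 22, 10, 160], [473.4, 325.3]), ([407, 325, 34, 59, 1569], [423.9, 354.8]), ([0, 329, 40, 55, 1560], [22.3, 360.7]), ([452, 337, 10, 34, 258], [456.2, 350.8])]
```

View pics/crop1.png

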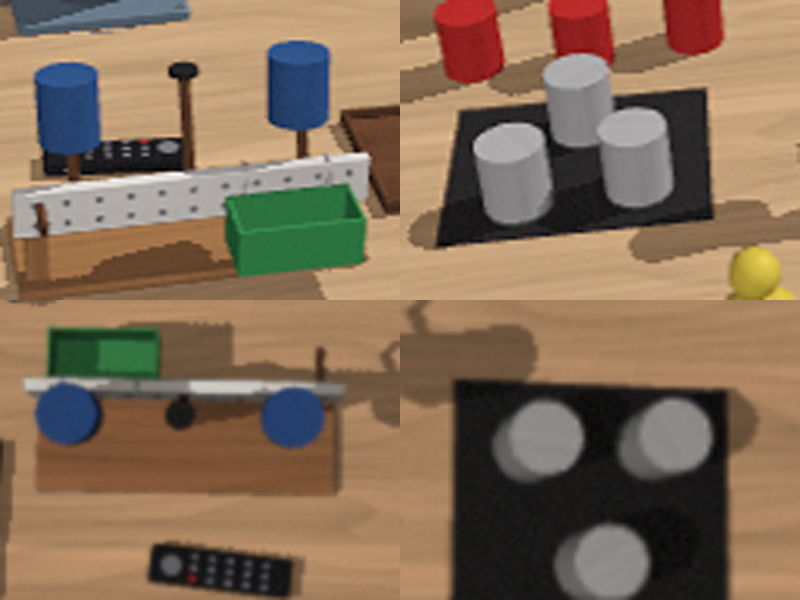

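The crop confirms it: blue cups on pegs 1 and 3, an empty black cap on peg 2, and three grey steel tumblers on the mat. The red cups sit apart from these, off the mat. Next I triangulate the top faces and find the tray and rail.

Run:
```python
from h import *
a=load('scene0');b=load('top0')
def s(x,y,r=0): return (x/3.125+215,y/3.125+155) if x<400 else ((x-400)/3.3333+95,y/3.3333+185)
def t(x,y): return (x/3.125+190,(y-300)/3.125+155) if x<400 else ((x-400)/4.1667+310,(y-300)/4.1667+170)
for n,p,q in [('blue1',(67,77),(293,418)),('blue3',(299,55),(67,414)),('cap2',(184,68),(180,413)),('wA',(512,140),(676,436)),('wB',(632,126),(545,438)),('wC',(577,71),(610,562)),('red',(690,-10),(690,-10))][:6]:
    X,e=tri(a,s(*p),b,t(*q)); print(n,X.round(4),round(e,4), 'top-only', plane(b,*t(*q),{'b':.2,'c':.198,'w':.069}[n[0]]).round(4))
# strip ends top edge (scene px / top px)
for p,q in [((15,190),(345,383)),((368,153),(25,380))]:
    X,e=tri(a,s(*p),b,t(*q)); print('strip',X.round(4),round(e,4))
f=.64
for c in [(178,308),(299,312),(295,390),(172,384)]: print('tray',plane(b,c[0]*f,c[1]*f,.016).round(4))
for c in [(505,310),(629,289),(658,330),(530,346)]: print('tray scene',plane(a,c[0]*f,c[1]*f,.016).round(4))
for c in [(36,490),(338,494)]: print('board front',plane(b,*t(*c),.012).round(4))
for c in [(505,297),(607,299),(607,389),(503,387)]: print('mat',plane(b,c[0]*f,c[1]*f,.001).round(4))
```

```text
blue1 [ 0.5493 -0.1075  0.195 ] 0.0017 top-only [ 0.5483 -0.108   0.2   ]
blue3 [0.5525 0.1123 0.1948] 0.0033 top-only [0.5513 0.1099 0.2   ]
cap2 [0.5538 0.0019 0.1944] 0.0019 top-only [0.553  0.0009 0.198 ]
wA [ 0.5382 -0.4307  0.0651] 0.0035 top-only [ 0.5375 -0.4313  0.069 ]
wB [ 0.5362 -0.3247  0.0634] 0.0003 top-only [ 0.5355 -0.3232  0.069 ]
wC [ 0.4355 -0.3741  0.0631] 0.0015 top-only [ 0.4352 -0.3731  0.069 ]
strip [ 0.6006 -0.1669  0.1113] 0.0036
strip [0.6031 0.1699 0.1094] 0.0032
tray [0.5602 0.49   0.016 ]
tray [0.5523 0.2069 0.016 ]
tray [0.3768 0.2104 0.016 ]
tray [0.386  0.4933 0.016 ]
tray scene [0.4304 0.2006 0.016 ]
tray scene [0.4014 0.4972 0.016 ]
tray scene [0.5647 0.4861 0.016 ]
tray scene [0.568  0.2106 0.016 ]
board front [0.4956 0.1697 0.012 ]
board front [ 0.493  -0.1708  0.012 ]
mat [ 0.5916 -0.2631  0.001 ]
mat [ 0.5882 -0.5011  0.001 ]
mat [ 0.3817 -0.4917  0.001 ]
mat [ 0.3865 -0.2545  0.001 ]
```

```bash
cat > g.py <<'E'
import sys,numpy as np
from scipy.spatial.transform import Rotation as Ro
from bench import arm
# usage: g.py x y z lean_deg : TCP target in world, tool leaning; prints slide(cm), dr(deg)
def go(x,y,z,lean):
    s=arm.read_state();R=np.array(s['tcp_rot']);a=np.radians(lean)
    zt=np.array([np.sin(a),0,-np.cos(a)]);yt=np.array([0,-1.,0]);T=np.c_[np.cross(yt,zt),yt,zt]
    print('slide',(R.T@(np.array([x,y,z])-s['position'])*100).round(2),'dr',np.degrees(Ro.from_matrix(R.T@T).as_rotvec()).round(1))
if __name__=='__main__':
    v=list(map(float,sys.argv[1:]))
    for i in range(0,len(v),4): go(*v[i:i+4])
    s=arm.read_state();print(s['clock'],s['position'].round(4),s['grip_width'],s['contact_force'].round(1))
E
python3 g.py 0.5375 -.108 .291 8 0.5546 -.108 .169 8
```

```text
slide [ 43.84 -32.03  -4.16] dr [-1.9  7.9 25.5]
slide [ 45.39 -31.27   8.04] dr [-1.9  7.9 25.5]
0.1 [ 0.28   -0.586   0.2489] 0.08822894267575361 [0.  0.1 1.7]
```

Emit:
apply_moves --deltas '[{"hand": 0, "slide": [5, -3.5, -4], "dr": [0, 0, 5]}, {"hand": 0, "slide": [10, -7.3, -4.1], "dr": [-0.5, 2, 10]}, {"hand": 0, "slide": [15, -11, -4.1], "dr": [-1, 4, 15]}, {"hand": 0, "slide": [20, -14.6, -4.1], "dr": [-1.4, 6, 20]}, {"hand": 0, "slide": [25, -18.3, -4.1], "dr": [-1.9, 7.9, 25.5]}, {"hand": 0, "slide": [30, -22, -4.1], "dr": [-1.9, 7.9, 25.5]}, {"hand": 0, "slide": [35, -25.6, -4.1], "dr": [-1.9, 7.9, 25.5]}, {"hand": 0, "slide": [40, -29.2, -4.1], "dr": [-1.9, 7.9, 25.5]}, {"hand": 0, "slide": [43.8, -32, -4.1], "dr": [-1.9, 7.9, 25.5]}, {"hand": 0, "slide": [43.8, -32, -4.1], "dr": [-1.9, 7.9, 25.5]}]' --newtons 15

```text
clock: 1.35
position: [0.5389, -0.1038, 0.2905]
tcp_rot: [[0.99, 0.008, 0.14], [0.008, -1.0, 0.001], [0.14, 0.0, -0.99]]
contact_force: [-1.2, -0.7, -0.4]
grip_width: 0.0883
finger_force: 0.0
```

```bash
python3 g.py 0.5546 -.108 .169 8; python3 -c "
from h import *
d=snap('scene','s1');I=d['image'][:,:,::-1]
cv2.imwrite('pics/s1c.png',cv2.resize(I[90:240,170:370],(800,600),interpolation=cv2.INTER_CUBIC))"
```

```text
slide [-0.15  0.44 12.25] dr [-0.1 -0.1  0.5]
1.35 [ 0.5389 -0.1038  0.2905] 0.08828947080679166 [-1.2 -0.7 -0.4]
```

View pics/s1c.png

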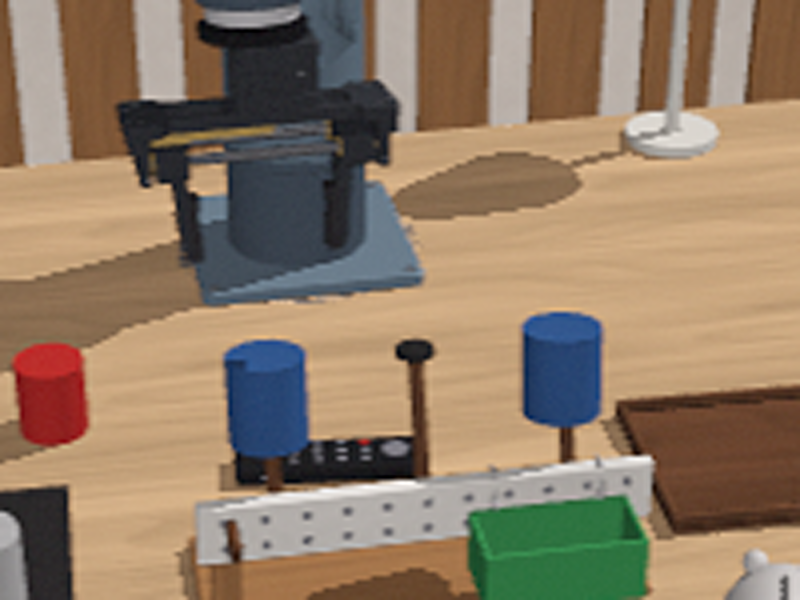

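The gripper's jaws at (190–345, 250) straddle blue cup 1 at (266, 400), so I go down along its axis.

Emit:
apply_moves --deltas '[{"hand": 0, "slide": [0, 0.4, 3], "dr": [0, 0, 0.5]}, {"hand": 0, "slide": [-0.1, 0.4, 6], "dr": [0, 0, 0.5]}, {"hand": 0, "slide": [-0.1, 0.4, 9], "dr": [0, 0, 0.5]}, {"hand": 0, "slide": [-0.1, 0.4, 11.5], "dr": [0, 0, 0.5]}, {"hand": 0, "slide": [-0.1, 0.4, 12.2], "dr": [0, 0, 0.5]}, {"hand": 0, "slide": [-0.1, 0.4, 12.2], "dr": [0, 0, 0.5]}, {"hand": 0.5, "slide": [-0.1, 0.4, 12.2], "dr": [0, 0, 0.5]}, {"hand": 0.5, "slide": [-0.1, 0.4, 12.2], "dr": [0, 0, 0.5]}, {"hand": 0.5, "slide": [-0.1, 0.4, 12.2], "dr": [0, 0, 0.5]}, {"hand": 0.5, "slide": [-0.1, 0.4, 12.2], "dr": [0, 0, 0.5]}]'

```text
clock: 2.65
position: [0.5538, -0.113, 0.1703]
tcp_rot: [[0.99, -0.009, 0.141], [-0.008, -1.0, -0.002], [0.141, 0.001, -0.99]]
contact_force: [-1.1, 0.9, 4.2]
grip_width: 0.0605
finger_force: 14.9
```

```bash
python3 g.py 0.5546 -.108 .169 8; python3 -c "
from h import *
d=snap('scene','s2');I=d['image'][:,:,::-1];J=snap('top','t2')['image'][:,:,::-1]
cv2.imwrite('pics/s2c.png',np.hstack([cv2.resize(I[120:240,200:320],(400,400),interpolation=cv2.INTER_CUBIC),cv2.resize(J[120:240,230:350],(400,400),interpolation=cv2.INTER_CUBIC)]))"
```

```text
slide [ 0.05 -0.5   0.14] dr [ 0.1 -0.1 -0.5]
2.65 [ 0.5538 -0.113   0.1703] 0.0604983015615236 [-1.1  0.9  4.2]
```

View pics/s2c.png

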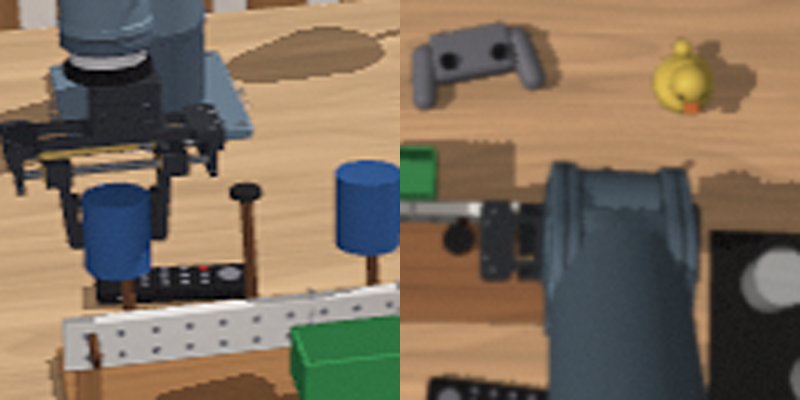

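Cup 1 is held between the pads (115,230 in the left half). I lift it along its axis.

Emit:
apply_moves --deltas '[{"hand": 0.5, "slide": [0, 0, -2], "dr": [0, 0, 0]}, {"hand": 0.5, "slide": [0, 0, -5], "dr": [0, 0, 0]}, {"hand": 0.5, "slide": [0, 0, -8], "dr": [0, 0, 0]}, {"hand": 0.5, "slide": [0, 0, -11], "dr": [0, 0, 0]}, {"hand": 0.5, "slide": [0, 0, -13], "dr": [0, 0, 0]}, {"hand": 0.5, "slide": [0, 0, -13], "dr": [0, 0, 0]}, {"hand": 0.5, "slide": [0, 0, -13], "dr": [0, 0, 0]}]'

```text
clock: 3.62
position: [0.5347, -0.1129, 0.2973]
tcp_rot: [[0.99, -0.009, 0.138], [-0.009, -1.0, -0.002], [0.138, 0.0, -0.99]]
contact_force: [-0.5, 0.1, -2.1]
grip_width: 0.0607
finger_force: 14.9
```

```bash
python3 g.py 0.465 .41 .28 0 .465 .41 .05 0
```

```text
slide [ -7.6  -52.22   0.66] dr [ 0.1 -8.  -0.5]
slide [-10.78 -52.23  23.44] dr [ 0.1 -8.  -0.5]
3.625 [ 0.5347 -0.1129  0.2973] 0.060720875207423586 [-0.5  0.1 -2.1]
```

Emit:
apply_moves --deltas '[{"hand": 0.5, "slide": [-1.5, -5, 0], "dr": [0, -1, 0]}, {"hand": 0.5, "slide": [-3, -11, 0], "dr": [0, -2, 0]}, {"hand": 0.5, "slide": [-4.5, -17, 0], "dr": [0, -4, 0]}, {"hand": 0.5, "slide": [-6, -23, 0.2], "dr": [0, -6, 0]}, {"hand": 0.5, "slide": [-7, -29, 0.4], "dr": [0, -8, -0.5]}, {"hand": 0.5, "slide": [-7.6, -35, 0.5], "dr": [0, -8, -0.5]}, {"hand": 0.5, "slide": [-7.6, -41, 0.6], "dr": [0, -8, -0.5]}, {"hand": 0.5, "slide": [-7.6, -47, 0.6], "dr": [0, -8, -0.5]}, {"hand": 0.5, "slide": [-7.6, -52.2, 0.6], "dr": [0, -8, -0.5]}, {"hand": 0.5, "slide": [-7.6, -52.2, 0.6], "dr": [0, -8, -0.5]}]'

```text
clock: 4.88
position: [0.4628, 0.4142, 0.2795]
tcp_rot: [[1.0, 0.007, -0.003], [0.007, -1.0, 0.0], [-0.003, -0.0, -1.0]]
contact_force: [-0.0, 0.3, -1.0]
grip_width: 0.0603
finger_force: 14.9
```

Emit:
apply_moves --deltas '[{"hand": 0.5, "slide": [0, 0, 4], "dr": [0, 0, 0]}, {"hand": 0.5, "slide": [0, 0, 9], "dr": [0, 0, 0]}, {"hand": 0.5, "slide": [0, 0, 14], "dr": [0, 0, 0]}, {"hand": 0.5, "slide": [0, 0, 18], "dr": [0, 0, 0]}, {"hand": 0.5, "slide": [0, 0, 20], "dr": [0, 0, 0]}, {"hand": 0.5, "slide": [0, 0, 20], "dr": [0, 0, 0]}, {"hand": 0.5, "slide": [0, 0, 20], "dr": [0, 0, 0]}]'

```text
clock: 5.75
position: [0.4666, 0.4102, 0.0831]
tcp_rot: [[1.0, -0.0, 0.003], [-0.0, -1.0, 0.0], [0.003, -0.0, -1.0]]
contact_force: [0.5, 0.5, -1.0]
grip_width: 0.0605
finger_force: 14.9
```

```bash
python3 g.py .465 .41 .045 0;python3 -c "
from h import *
I=snap('scene','s3')['image'][:,:,::-1]
cv2.imwrite('pics/s3c.png',cv2.resize(I[100:250,290:490],(800,600),interpolation=cv2.INTER_CUBIC))"
```

```text
slide [-0.17  0.02  3.81] dr [-0.  -0.2 -0. ]
5.75 [0.4666 0.4102 0.0831] 0.060512218542235416 [ 0.5  0.5 -1. ]
```

View pics/s3c.png

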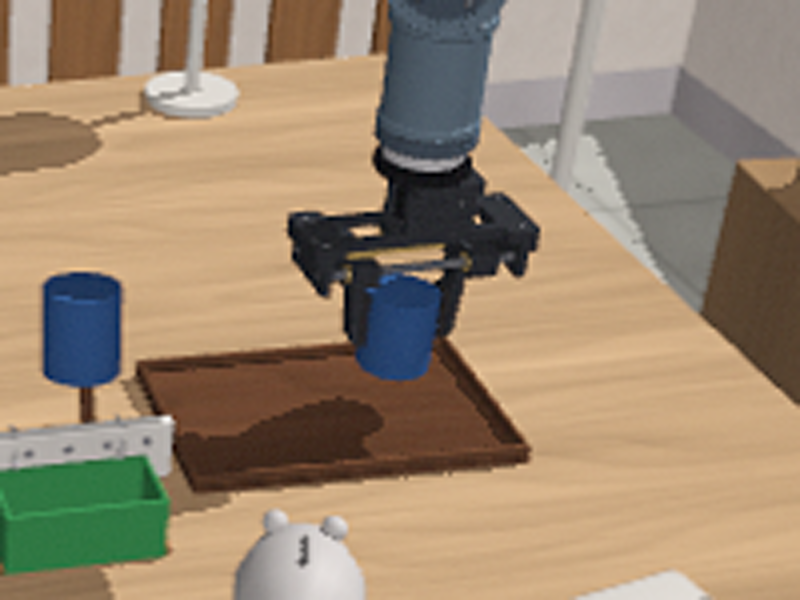

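The cup hangs upright over the tray's inner half at (400,330). I lower it until it touches.

Emit:
apply_moves --deltas '[{"hand": 0.5, "slide": [0, 0, 2], "dr": [0, 0, 0]}, {"hand": 0.5, "slide": [0, 0, 3.4], "dr": [0, 0, 0]}, {"hand": 0.5, "slide": [0, 0, 3.8], "dr": [0, 0, 0]}, {"hand": 0.5, "slide": [0, 0, 3.9], "dr": [0, 0, 0]}, {"hand": 0.5, "slide": [0, 0, 3.9], "dr": [0, 0, 0]}, {"hand": 0.5, "slide": [0, 0, 3.9], "dr": [0, 0, 0]}]'

```text
clock: 6.55
position: [0.4658, 0.4097, 0.0427]
tcp_rot: [[1.0, -0.0, 0.001], [-0.0, -1.0, -0.001], [0.001, 0.001, -1.0]]
contact_force: [-0.2, -0.2, -0.8]
grip_width: 0.0608
finger_force: 15.0
```

Emit:
apply_moves --deltas '[{"hand": 0.5, "slide": [0, 0, 0.1], "dr": [0, 0, 0]}, {"hand": 0.5, "slide": [0, 0, 0.2], "dr": [0, 0, 0]}, {"hand": 0.5, "slide": [0, 0, 0.2], "dr": [0, 0, 0]}, {"hand": 0.5, "slide": [0, 0, 0.2], "dr": [0, 0, 0]}]'

```text
clock: 7.05
position: [0.466, 0.4095, 0.0416]
tcp_rot: [[1.0, -0.0, 0.002], [-0.0, -1.0, -0.001], [0.002, 0.001, -1.0]]
contact_force: [-2.3, -3.1, 8.8]
grip_width: 0.0608
finger_force: 15.0
```

Contact at 9 N, so I release and go up.

Emit:
apply_moves --deltas '[{"hand": 0, "slide": [0, 0, 0.1], "dr": [0, 0, 0]}, {"hand": 0, "slide": [0, 0, 0.1], "dr": [0, 0, 0]}, {"hand": 0, "slide": [0, 0, 0.1], "dr": [0, 0, 0]}, {"hand": 0, "slide": [0, 0, -2], "dr": [0, 0, 0]}, {"hand": 0, "slide": [0, 0, -6], "dr": [0, 0, 0]}, {"hand": 0, "slide": [0, 0, -12], "dr": [0, 0, 0]}, {"hand": 0, "slide": [0, 0, -18], "dr": [0, 0, 0]}, {"hand": 0, "slide": [0, 0, -24], "dr": [0, 0, 0]}, {"hand": 0, "slide": [0, 0, -24], "dr": [0, 0, 0]}, {"hand": 0, "slide": [0, 0, -24], "dr": [0, 0, 0]}]'

```text
clock: 8.3
position: [0.4653, 0.4095, 0.2812]
tcp_rot: [[1.0, -0.0, 0.002], [-0.0, -1.0, -0.001], [0.002, 0.001, -1.0]]
contact_force: [0.1, -0.1, -0.1]
grip_width: 0.0884
finger_force: 0.0
```

```bash
python3 g.py .541 .110 .292 8 0.5575 .110 .169 8; python3 -c "
from h import *
I=snap('scene','s4')['image'][:,:,::-1]
cv2.imwrite('pics/s4c.png',cv2.resize(I[100:250,290:490],(800,600),interpolation=cv2.INTER_CUBIC))"
```

```text
slide [ 7.57 29.95 -1.04] dr [0.1 7.9 0. ]
slide [ 9.2  29.94 11.27] dr [0.1 7.9 0. ]
8.3 [0.4653 0.4095 0.2812] 0.08837296133121851 [ 0.1 -0.1 -0.1]
```

View pics/s4c.png

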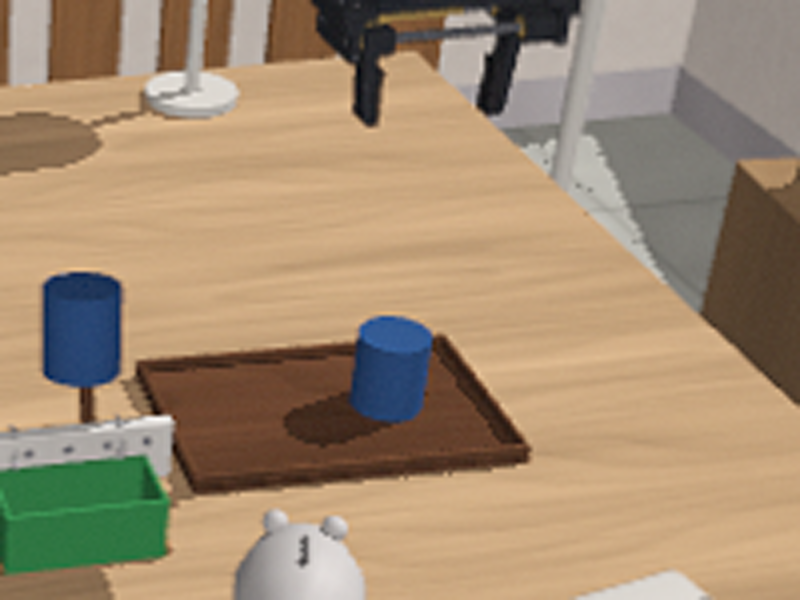

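Blue cup 1 stands flat in the tray at (392,370). Next is the cup on peg 3.

Emit:
apply_moves --deltas '[{"hand": 0, "slide": [1.5, 6, -1], "dr": [0, 1.5, 0]}, {"hand": 0, "slide": [3, 12, -1], "dr": [0, 3, 0]}, {"hand": 0, "slide": [4.5, 18, -1], "dr": [0, 5, 0]}, {"hand": 0, "slide": [6, 24, -1], "dr": [0, 7, 0]}, {"hand": 0, "slide": [7.6, 30, -1], "dr": [0, 8, 0]}, {"hand": 0, "slide": [7.6, 30, -1], "dr": [0, 8, 0]}, {"hand": 0, "slide": [7.6, 30, -1], "dr": [0, 8, 0]}, {"hand": 0, "slide": [7.6, 30, -1], "dr": [0, 8, 0]}]'

```text
clock: 9.35
position: [0.5408, 0.1116, 0.2905]
tcp_rot: [[0.99, 0.003, 0.139], [0.003, -1.0, -0.0], [0.139, 0.001, -0.99]]
contact_force: [0.0, 0.2, 0.2]
grip_width: 0.0878
finger_force: 0.0
```

```bash
python3 g.py 0.5575 .110 .169 8
```

```text
slide [-0.04  0.16 12.26] dr [0.  0.  0.2]
9.35 [0.5408 0.1116 0.2905] 0.0878480835191949 [0.  0.2 0.2]
```

Emit:
apply_moves --deltas '[{"hand": 0, "slide": [0, 0.1, 3], "dr": [0, 0, 0]}, {"hand": 0, "slide": [0, 0.1, 6], "dr": [0, 0, 0]}, {"hand": 0, "slide": [0, 0.1, 9], "dr": [0, 0, 0]}, {"hand": 0, "slide": [0, 0.1, 11.5], "dr": [0, 0, 0]}, {"hand": 0, "slide": [0, 0.1, 12.2], "dr": [0, 0, 0]}, {"hand": 0, "slide": [0, 0.1, 12.2], "dr": [0, 0, 0]}, {"hand": 0.5, "slide": [0, 0.1, 12.2], "dr": [0, 0, 0]}, {"hand": 0.5, "slide": [0, 0.1, 12.2], "dr": [0, 0, 0]}, {"hand": 0.5, "slide": [0, 0.1, 12.2], "dr": [0, 0, 0]}, {"hand": 0.5, "slide": [0, 0.1, 12.2], "dr": [0, 0, 0]}]'

```text
clock: 10.6
position: [0.5589, 0.1088, 0.1708]
tcp_rot: [[0.99, -0.0, 0.141], [0.0, -1.0, -0.001], [0.141, 0.001, -0.99]]
contact_force: [-0.5, 0.0, 4.0]
grip_width: 0.0608
finger_force: 15.0
```

Emit:
apply_moves --deltas '[{"hand": 0.5, "slide": [0, 0, -2], "dr": [0, 0, 0]}, {"hand": 0.5, "slide": [0, 0, -5], "dr": [0, 0, 0]}, {"hand": 0.5, "slide": [0, 0, -8], "dr": [0, 0, 0]}, {"hand": 0.5, "slide": [0, 0, -11], "dr": [0, 0, 0]}, {"hand": 0.5, "slide": [0, 0, -13], "dr": [0, 0, 0]}, {"hand": 0.5, "slide": [0, 0, -13], "dr": [0, 0, 0]}, {"hand": 0.5, "slide": [0, 0, -13], "dr": [0, 0, 0]}, {"hand": 0.5, "slide": [0, 0, -13], "dr": [0, 0, 0]}]'

```text
clock: 11.6
position: [0.5398, 0.1085, 0.2976]
tcp_rot: [[0.99, -0.0, 0.138], [0.0, -1.0, -0.002], [0.138, 0.002, -0.99]]
contact_force: [0.6, -0.8, -1.9]
grip_width: 0.0606
finger_force: 15.0
```

```bash
python3 g.py 0.465 .29 .28 0 .465 .29 .05 0
```

```text
slide [ -7.65 -18.15   0.68] dr [ 0.1 -7.9  0. ]
slide [-10.82 -18.19  23.46] dr [ 0.1 -7.9  0. ]
11.6 [0.5398 0.1085 0.2976] 0.060599446709032986 [ 0.6 -0.8 -1.9]
```

Emit:
apply_moves --deltas '[{"hand": 0.5, "slide": [-2.5, -5, 0], "dr": [0, -2, 0]}, {"hand": 0.5, "slide": [-5, -10, 0.2], "dr": [0, -5, 0]}, {"hand": 0.5, "slide": [-7, -15, 0.5], "dr": [0, -8, 0]}, {"hand": 0.5, "slide": [-7.7, -18.1, 0.7], "dr": [0, -8, 0]}, {"hand": 0.5, "slide": [-8.4, -18.1, 6], "dr": [0, -8, 0]}, {"hand": 0.5, "slide": [-9.1, -18.1, 11], "dr": [0, -8, 0]}, {"hand": 0.5, "slide": [-9.8, -18.1, 16], "dr": [0, -8, 0]}, {"hand": 0.5, "slide": [-10.5, -18.1, 21], "dr": [0, -8, 0]}, {"hand": 0.5, "slide": [-10.8, -18.1, 23.4], "dr": [0, -8, 0]}, {"hand": 0.5, "slide": [-10.8, -18.1, 23.4], "dr": [0, -8, 0]}]'

```text
clock: 12.85
position: [0.4646, 0.2885, 0.0496]
tcp_rot: [[1.0, 0.0, -0.003], [0.0, -1.0, -0.004], [-0.003, 0.004, -1.0]]
contact_force: [-0.5, 1.2, -0.5]
grip_width: 0.0605
finger_force: 15.0
```

Emit:
apply_moves --deltas '[{"hand": 0.5, "slide": [0, 0, 0], "dr": [0, 0, 0]}, {"hand": 0.5, "slide": [0, 0, 0.4], "dr": [0, 0, 0]}, {"hand": 0.5, "slide": [0, 0, 0.6], "dr": [0, 0, 0]}, {"hand": 0.5, "slide": [0, 0, 0.6], "dr": [0, 0, 0]}, {"hand": 0.5, "slide": [0, 0, 0.6], "dr": [0, 0, 0]}]'

```text
clock: 13.48
position: [0.4663, 0.2895, 0.0461]
tcp_rot: [[1.0, -0.0, 0.001], [-0.0, -1.0, -0.001], [0.001, 0.001, -1.0]]
contact_force: [0.2, 0.2, -1.6]
grip_width: 0.0604
finger_force: 15.0
```

Emit:
apply_moves --deltas '[{"hand": 0.5, "slide": [0, 0, 0.2], "dr": [0, 0, 0]}, {"hand": 0.5, "slide": [0, 0, 0.35], "dr": [0, 0, 0]}, {"hand": 0.5, "slide": [0, 0, 0.35], "dr": [0, 0, 0]}, {"hand": 0.5, "slide": [0, 0, 0.45], "dr": [0, 0, 0]}, {"hand": 0.5, "slide": [0, 0, 0.45], "dr": [0, 0, 0]}, {"hand": 0.5, "slide": [0, 0, 0.45], "dr": [0, 0, 0]}]'

```text
clock: 14.22
position: [0.4663, 0.2892, 0.042]
tcp_rot: [[1.0, -0.0, 0.001], [-0.0, -1.0, -0.002], [0.001, 0.002, -1.0]]
contact_force: [-2.3, -2.4, 9.1]
grip_width: 0.0604
finger_force: 15.0
```

Contact again. I release, go up, then check the tray and the tumblers.

Emit:
apply_moves --deltas '[{"hand": 0, "slide": [0, 0, 0], "dr": [0, 0, 0]}, {"hand": 0, "slide": [0, 0, 0], "dr": [0, 0, 0]}, {"hand": 0, "slide": [0, 0, 0], "dr": [0, 0, 0]}, {"hand": 0, "slide": [0, 0, -2], "dr": [0, 0, 0]}, {"hand": 0, "slide": [0, 0, -6], "dr": [0, 0, 0]}, {"hand": 0, "slide": [0, 0, -12], "dr": [0, 0, 0]}, {"hand": 0, "slide": [0, 0, -18], "dr": [0, 0, 0]}, {"hand": 0, "slide": [-3, 0, -24], "dr": [0, 0, 0]}, {"hand": 0, "slide": [-6, 0, -24], "dr": [0, 0, 0]}, {"hand": 0, "slide": [-6, 0, -24], "dr": [0, 0, 0]}]'

```text
clock: 15.48
position: [0.4043, 0.2903, 0.2835]
tcp_rot: [[1.0, 0.003, 0.003], [0.003, -1.0, -0.0], [0.003, 0.0, -1.0]]
contact_force: [0.7, -0.2, 0.8]
grip_width: 0.0879
finger_force: 0.0
```

```bash
python3 -c "
from h import *
I=snap('scene','s5')['image'][:,:,::-1];J=snap('top','t5')['image'][:,:,::-1]
k=lambda im,x,y:cv2.resize(im[y:y+120,x:x+160],(400,300),interpolation=cv2.INTER_CUBIC)
cv2.imwrite('pics/s5c.png',np.vstack([np.hstack([k(I,200,140),k(I,300,140)]),np.hstack([cv2.resize(I[185:275,95:215],(400,300),interpolation=cv2.INTER_CUBIC),cv2.resize(J[170:242,310:406],(400,300),interpolation=cv2.INTER_CUBIC)])]))"; python3 g.py .5355 -.324 .2 0
```

```text
slide [12.9  61.35  8.31] dr [ 0.1 -0.1  0. ]
15.575 [0.4063 0.2895 0.2821] 0.08810995570774947 [ 0.3 -0.  -0.6]
```

View pics/s5c.png

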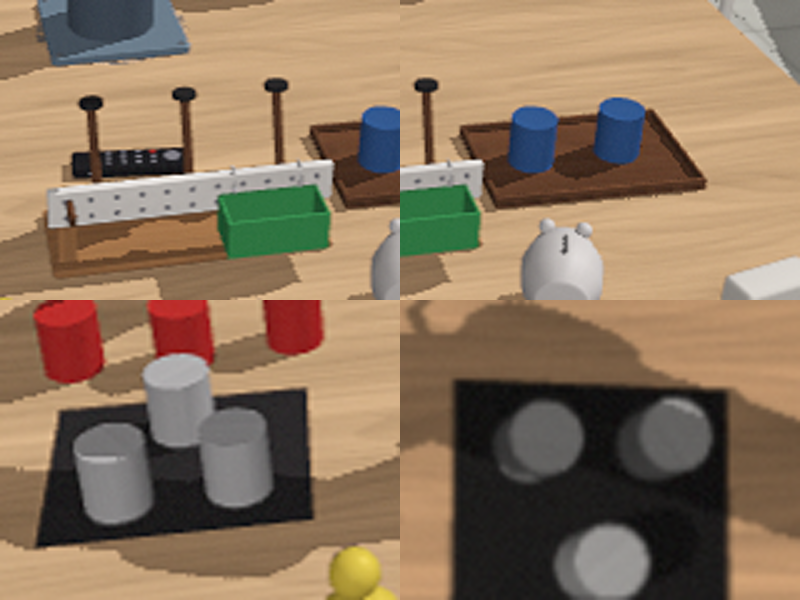

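Both blue cups stand in the tray, at (533,138) and (620,130) in the upper right. All three pegs are free, with caps at (91,102), (184,94) and (276,85) in the upper left. The tumblers have not moved. I measure the caps precisely and go to tumbler B.

Run:
```python
from h import *
a=load('scene5' if 0 else 's5');b=load('t5')
def cap(d,p):
    u,v=np.round(p).astype(int);w=9
    g=d['image'][v-w:v+w+1,u-w:u+w+1].max(2); m=(g<60).astype(np.uint8)
    n,l,st,c=cv2.connectedComponentsWithStats(m)
    i=min(range(1,n),key=lambda i:np.hypot(*(c[i]-w)) if st[i,4]>8 else 99)
    return c[i]+[u-w,v-w],st[i].tolist()
for y in(-.109,.001,.111):
    X0=(.553,y,.194)
    pa,sa=cap(a,proj(a,X0));pb,sb=cap(b,proj(b,X0))
    X,e=tri(a,pa,b,pb);print(X.round(4),round(e,4),sa,sb,plane(b,*pb,.194)[:2].round(4),plane(a,*pa,.194)[:2].round(4))
```

```text
[ 0.5526 -0.1079  0.1923] 0.0015 [5, 7, 9, 6, 41] [4, 3, 10, 12, 80] [ 0.5525 -0.107 ] [ 0.5553 -0.109 ]
[0.5546 0.0014 0.1931] 0.0019 [5, 7, 9, 6, 41] [4, 4, 9, 10, 63] [0.5546 0.0023] [5.56e-01 1.00e-04]
[0.5571 0.1112 0.1937] 0.0007 [5, 8, 9, 5, 38] [5, 3, 10, 10, 69] [0.5571 0.1115] [0.5577 0.1107]
```

Emit:
apply_moves --deltas '[{"hand": 0, "slide": [1.3, 6, 0], "dr": [0, 0, 0]}, {"hand": 0, "slide": [2.6, 12, 0], "dr": [0, 0, 0]}, {"hand": 0, "slide": [3.9, 18, 0], "dr": [0, 0, 0]}, {"hand": 0, "slide": [5.2, 24, 0], "dr": [0, 0, 0]}, {"hand": 0, "slide": [6.5, 30, 0], "dr": [0, 0, 0]}, {"hand": 0, "slide": [7.8, 36, 0], "dr": [0, 0, 0]}, {"hand": 0, "slide": [9, 42, 0], "dr": [0, 0, 0]}, {"hand": 0, "slide": [10.5, 48, 0], "dr": [0, 0, 0]}, {"hand": 0, "slide": [12, 54, 0], "dr": [0, 0, 0]}, {"hand": 0, "slide": [12.9, 60, 0], "dr": [0, 0, 0]}]'

```text
clock: 16.82
position: [0.5354, -0.313, 0.2815]
tcp_rot: [[1.0, -0.0, 0.0], [-0.0, -1.0, -0.001], [0.0, 0.001, -1.0]]
contact_force: [0.6, 0.7, 0.5]
grip_width: 0.0879
finger_force: 0.0
```

Emit:
apply_moves --deltas '[{"hand": 0, "slide": [0, 1.4, 4], "dr": [0, 0, 0]}, {"hand": 0, "slide": [0, 1.4, 8], "dr": [0, 0, 0]}, {"hand": 0, "slide": [0, 1.4, 12], "dr": [0, 0, 0]}, {"hand": 0, "slide": [0, 1.4, 14], "dr": [0, 0, 0]}, {"hand": 0, "slide": [0, 1.4, 14], "dr": [0, 0, 0]}, {"hand": 0, "slide": [0, 1.4, 14], "dr": [0, 0, 0]}]'

```text
clock: 17.58
position: [0.5361, -0.3251, 0.1437]
tcp_rot: [[1.0, -0.0, 0.003], [-0.0, -1.0, -0.002], [0.003, 0.002, -1.0]]
contact_force: [0.9, -0.2, -0.6]
grip_width: 0.0882
finger_force: 0.0
```

```bash
python3 g.py .5355 -.324 .037 0
```

```text
slide [-0.1  -0.14 10.67] dr [ 0.1 -0.2 -0. ]
17.575 [ 0.5361 -0.3251  0.1437] 0.08820727861893965 [ 0.9 -0.2 -0.6]
```

Emit:
apply_moves --deltas '[{"hand": 0, "slide": [0, 0, 4], "dr": [0, 0, 0]}, {"hand": 0, "slide": [0, 0, 8], "dr": [0, 0, 0]}, {"hand": 0, "slide": [0, 0, 10.3], "dr": [0, 0, 0]}, {"hand": 0, "slide": [0, 0, 10.7], "dr": [0, 0, 0]}, {"hand": 0, "slide": [0, 0, 10.7], "dr": [0, 0, 0]}, {"hand": 0.5, "slide": [0, 0, 10.7], "dr": [0, 0, 0]}, {"hand": 0.5, "slide": [0, 0, 10.7], "dr": [0, 0, 0]}, {"hand": 0.5, "slide": [0, 0, 10.7], "dr": [0, 0, 0]}, {"hand": 0.5, "slide": [0, 0, 10.7], "dr": [0, 0, 0]}]' --newtons 20

```text
clock: 18.7
position: [0.5355, -0.3247, 0.0357]
tcp_rot: [[1.0, -0.0, 0.002], [-0.0, -1.0, -0.002], [0.002, 0.002, -1.0]]
contact_force: [-0.8, 0.6, 4.1]
grip_width: 0.0594
finger_force: 19.9
```

Emit:
apply_moves --deltas '[{"hand": 0.5, "slide": [0, 0, -4], "dr": [0, 0, 0]}, {"hand": 0.5, "slide": [0, 0, -10], "dr": [0, 0, 0]}, {"hand": 0.5, "slide": [0, 0, -16], "dr": [0, 0, 0]}, {"hand": 0.5, "slide": [0, 0, -22], "dr": [0, 0, 0]}, {"hand": 0.5, "slide": [0, 0, -26], "dr": [0, 0, 0]}, {"hand": 0.5, "slide": [0, 0, -26], "dr": [0, 0, 0]}, {"hand": 0.5, "slide": [0, 0, -26], "dr": [0, 0, 0]}, {"hand": 0.5, "slide": [0, 0, -26], "dr": [0, 0, 0]}]'

```text
clock: 19.7
position: [0.534, -0.3237, 0.2931]
tcp_rot: [[1.0, 0.0, -0.002], [0.0, -1.0, 0.0], [-0.002, -0.0, -1.0]]
contact_force: [-0.0, 0.3, -1.5]
grip_width: 0.0596
finger_force: 19.8
```

```bash
python3 - <<'E'
from g import *
n=np.array([-.139,0,.99])
for t in([.552,-.108,.198],[.554,.0014,.198],[.5565,.1112,.198]):
    for d in(.11,0): 
        p=np.array(t)+n*(.004-.033+d); print(p.round(4)); go(*p,8)
E
python3 g.py
```

```text
[ 0.5407 -0.108   0.2782]
slide [  0.68 -21.57   1.5 ] dr [-0.   8.1  0. ]
[ 0.556  -0.108   0.1693]
slide [  2.23 -21.57  12.38] dr [-0.   8.1  0. ]
[0.5427 0.0014 0.2782]
slide [  0.88 -32.51   1.5 ] dr [-0.   8.1  0. ]
[0.558  0.0014 0.1693]
slide [  2.43 -32.51  12.39] dr [-0.   8.1  0. ]
[0.5452 0.1112 0.2782]
slide [  1.13 -43.49   1.51] dr [-0.   8.1  0. ]
[0.5605 0.1112 0.1693]
slide [  2.68 -43.49  12.39] dr [-0.   8.1  0. ]
19.7 [ 0.534  -0.3237  0.2931] 0.059570677310184963 [-0.   0.3 -1.5]
```

I take this tumbler to peg 3.

Emit:
apply_moves --deltas '[{"hand": 0.5, "slide": [0.2, -5, 0], "dr": [0, 1, 0]}, {"hand": 0.5, "slide": [0.4, -11, 0], "dr": [0, 3, 0]}, {"hand": 0.5, "slide": [0.6, -17, 0], "dr": [0, 5, 0]}, {"hand": 0.5, "slide": [0.8, -23, 0], "dr": [0, 7, 0]}, {"hand": 0.5, "slide": [1, -29, 0], "dr": [0, 8, 0]}, {"hand": 0.5, "slide": [1.1, -35, 0], "dr": [0, 8, 0]}, {"hand": 0.5, "slide": [1.1, -41, 0.5], "dr": [0, 8, 0]}, {"hand": 0.5, "slide": [1.1, -43.5, 1.2], "dr": [0, 8, 0]}, {"hand": 0.5, "slide": [1.1, -43.5, 1.2], "dr": [0, 8, 0]}, {"hand": 0.5, "slide": [1.1, -43.5, 1.2], "dr": [0, 8, 0]}]'

```text
clock: 20.95
position: [0.5458, 0.1091, 0.282]
tcp_rot: [[0.99, -0.002, 0.139], [-0.001, -1.0, -0.003], [0.139, 0.002, -0.99]]
contact_force: [0.8, -0.6, -1.6]
grip_width: 0.0597
finger_force: 19.8
```

```bash
python3 g.py .5605 .1112 .1693 8;python3 -c "
from h import *
I=snap('scene','s6')['image'][:,:,::-1]
cv2.imwrite('pics/s6c.png',cv2.resize(I[90:240,220:420],(800,600),interpolation=cv2.INTER_CUBIC))"; python3 g.py .5605 .1112 .1693 8
```

```text
slide [-0.11 -0.24 11.36] dr [ 0.1  0.  -0.1]
20.95 [0.5458 0.1091 0.282 ] 0.05969479974359052 [ 0.8 -0.6 -1.6]
slide [-0.14 -0.28 11.39] dr [ 0.1 -0.  -0.1]
21.0 [0.5461 0.1087 0.2823] 0.059425661488086416 [-0.6 -0.6 -1.2]
```

View pics/s6c.png

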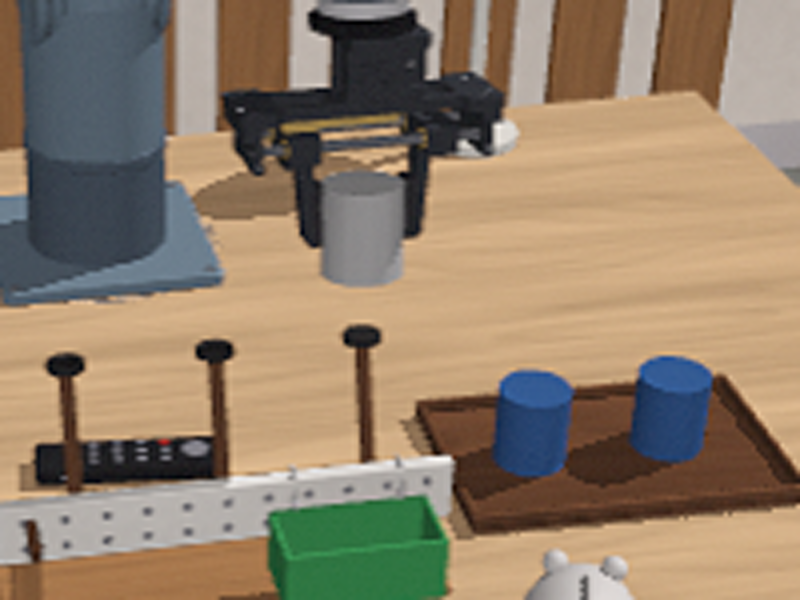

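The tumbler's axis at (362,230) lines up with cap 3 at (361,335), so I push it on.

Emit:
apply_moves --deltas '[{"hand": 0.5, "slide": [-0.1, -0.2, 2], "dr": [0, 0, 0]}, {"hand": 0.5, "slide": [-0.1, -0.2, 4], "dr": [0, 0, 0]}, {"hand": 0.5, "slide": [-0.1, -0.2, 6], "dr": [0, 0, 0]}, {"hand": 0.5, "slide": [-0.1, -0.2, 8], "dr": [0, 0, 0]}, {"hand": 0.5, "slide": [-0.1, -0.2, 10], "dr": [0, 0, 0]}, {"hand": 0.5, "slide": [-0.1, -0.2, 10.8], "dr": [0, 0, 0]}, {"hand": 0.5, "slide": [-0.1, -0.2, 10.8], "dr": [0, 0, 0]}, {"hand": 0.5, "slide": [-0.1, -0.2, 10.8], "dr": [0, 0, 0]}]'

```text
clock: 22.0
position: [0.5607, 0.1124, 0.1765]
tcp_rot: [[0.99, -0.001, 0.141], [-0.0, -1.0, -0.001], [0.141, 0.001, -0.99]]
contact_force: [-0.2, -0.1, -1.8]
grip_width: 0.0594
finger_force: 19.8
```

Emit:
apply_moves --deltas '[{"hand": 0.5, "slide": [0, 0, 0.2], "dr": [0, 0, 0]}, {"hand": 0.5, "slide": [0, 0, 0.4], "dr": [0, 0, 0]}, {"hand": 0.5, "slide": [0, 0, 0.5], "dr": [0, 0, 0]}, {"hand": 0.5, "slide": [0, 0, 0.5], "dr": [0, 0, 0]}]'

```text
clock: 22.5
position: [0.5608, 0.1127, 0.1706]
tcp_rot: [[0.99, 0.0, 0.14], [0.0, -1.0, -0.001], [0.14, 0.001, -0.99]]
contact_force: [0.2, -0.7, -1.0]
grip_width: 0.0592
finger_force: 19.8
```

Emit:
apply_moves --deltas '[{"hand": 0.5, "slide": [0, 0, 0.15], "dr": [0, 0, 0]}, {"hand": 0.5, "slide": [0, 0, 0.25], "dr": [0, 0, 0]}, {"hand": 0.5, "slide": [0, 0, 0.25], "dr": [0, 0, 0]}]'

```text
clock: 22.88
position: [0.5611, 0.1126, 0.1701]
tcp_rot: [[0.99, -0.0, 0.141], [-0.0, -1.0, -0.002], [0.141, 0.002, -0.99]]
contact_force: [-11.1, -2.9, 19.8]
grip_width: 0.0595
finger_force: 20.0
```

It is seated on the cap, with contact at TCP height 0.170 as expected. I release and withdraw along the axis.

Emit:
apply_moves --deltas '[{"hand": 0.5, "slide": [0, 0, -0.1], "dr": [0, 0, 0]}, {"hand": 0, "slide": [0, 0, -0.1], "dr": [0, 0, 0]}, {"hand": 0, "slide": [0, 0, -0.1], "dr": [0, 0, 0]}, {"hand": 0, "slide": [0, 0, -0.1], "dr": [0, 0, 0]}, {"hand": 0, "slide": [0, 0, -2], "dr": [0, 0, 0]}, {"hand": 0, "slide": [0, 0, -5], "dr": [0, 0, 0]}, {"hand": 0, "slide": [0, 0, -9], "dr": [0, 0, 0]}, {"hand": 0, "slide": [0, 0, -12], "dr": [0, 0, 0]}, {"hand": 0, "slide": [0, 0, -12], "dr": [0, 0, 0]}, {"hand": 0, "slide": [0, 0, -12], "dr": [0, 0, 0]}]'

```text
clock: 24.12
position: [0.544, 0.1126, 0.287]
tcp_rot: [[0.99, -0.0, 0.14], [0.0, -1.0, -0.001], [0.14, 0.001, -0.99]]
contact_force: [-0.2, -0.2, 0.0]
grip_width: 0.0882
finger_force: 0.0
```

```bash
python3 g.py .5375 -.431 .25 0; python3 -c "
from h import *
I=snap('scene','s7')['image'][:,:,::-1];J=snap('top','t7')['image'][:,:,::-1]
k=lambda im,x,y:cv2.resize(im[y:y+120,x:x+160],(400,300),interpolation=cv2.INTER_CUBIC)
cv2.imwrite('pics/s7c.png',np.vstack([np.hstack([k(I,200,140),k(J,180,140)]),np.hstack([cv2.resize(I[185:275,95:215],(400,300),interpolation=cv2.INTER_CUBIC),cv2.resize(J[170:242,310:406],(400,300),interpolation=cv2.INTER_CUBIC)])]))"
```

```text
slide [-1.17 54.36  3.65] dr [ 0.1 -8.   0. ]
24.125 [0.544  0.1126 0.287 ] 0.08821075752705677 [-0.2 -0.2  0. ]
```

View pics/s7c.png

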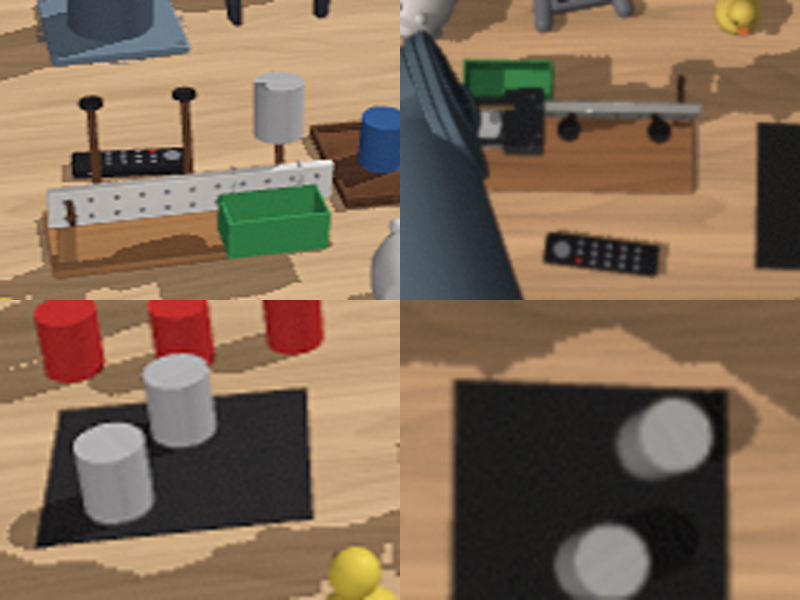

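The tumbler hangs on peg 3 at (278,108). A and C are where they were. Next is tumbler A.

Emit:
apply_moves --deltas '[{"hand": 0, "slide": [-0.2, 6, 0], "dr": [0, -1, 0]}, {"hand": 0, "slide": [-0.4, 12, 0], "dr": [0, -3, 0]}, {"hand": 0, "slide": [-0.5, 18, 0], "dr": [0, -5, 0]}, {"hand": 0, "slide": [-0.6, 24, 0], "dr": [0, -7, 0]}, {"hand": 0, "slide": [-0.7, 30, 0], "dr": [0, -8, 0]}, {"hand": 0, "slide": [-0.8, 36, 0], "dr": [0, -8, 0]}, {"hand": 0, "slide": [-0.9, 42, 1], "dr": [0, -8, 0]}, {"hand": 0, "slide": [-1, 48, 2], "dr": [0, -8, 0]}, {"hand": 0, "slide": [-1.1, 53.5, 3], "dr": [0, -8, 0]}, {"hand": 0, "slide": [-1.2, 54.4, 3.6], "dr": [0, -8, 0]}]'

```text
clock: 25.48
position: [0.5347, -0.4359, 0.2478]
tcp_rot: [[1.0, -0.006, -0.003], [-0.006, -1.0, -0.002], [-0.003, 0.002, -1.0]]
contact_force: [0.7, -0.2, -0.8]
grip_width: 0.0881
finger_force: 0.0
```

Emit:
apply_moves --deltas '[{"hand": 0, "slide": [0, 0, 4], "dr": [0, 0, 0]}, {"hand": 0, "slide": [0, 0, 8], "dr": [0, 0, 0]}, {"hand": 0, "slide": [0, 0, 11], "dr": [0, 0, 0]}, {"hand": 0, "slide": [0, 0, 11], "dr": [0, 0, 0]}, {"hand": 0, "slide": [0, 0, 11], "dr": [0, 0, 0]}, {"hand": 0, "slide": [0, 0, 11], "dr": [0, 0, 0]}]'

```text
clock: 26.22
position: [0.5386, -0.4318, 0.1422]
tcp_rot: [[1.0, 0.0, 0.003], [0.0, -1.0, -0.003], [0.003, 0.003, -1.0]]
contact_force: [-0.5, 0.3, -0.1]
grip_width: 0.0883
finger_force: 0.0
```

```bash
python3 g.py .5375 -.431 .037 0; python3 -c "
from h import *
I=snap('scene','s8')['image']
def m(I):
    h=cv2.cvtColor(I[185:275,95:215],cv2.COLOR_RGB2HSV);return cv2.connectedComponentsWithStats(((h[:,:,1]<35)&(h[:,:,2]>95)).astype(np.uint8))
for J in(load('s7')['image'],I):
    n,l,s,c=m(J);print([(s[i].tolist()) for i in range(1,n) if s[i,4]>100])"
```

```text
slide [-0.14 -0.11 10.51] dr [ 0.2 -0.2  0. ]
26.225 [ 0.5386 -0.4318  0.1422] 0.08828017813832076 [-0.5  0.3 -0.1]
[[43, 16, 22, 28, 499], [22, 37, 24, 30, 586]]
[[43, 16, 22, 28, 472], [22, 37, 24, 30, 586]]
```

Both tumblers are still in place. I grasp A and lift it.

Emit:
apply_moves --deltas '[{"hand": 0, "slide": [-0.1, -0.1, 4], "dr": [0, 0, 0]}, {"hand": 0, "slide": [-0.1, -0.1, 8], "dr": [0, 0, 0]}, {"hand": 0, "slide": [-0.1, -0.1, 10.1], "dr": [0, 0, 0]}, {"hand": 0, "slide": [-0.1, -0.1, 10.5], "dr": [0, 0, 0]}, {"hand": 0, "slide": [-0.1, -0.1, 10.5], "dr": [0, 0, 0]}, {"hand": 0.5, "slide": [-0.1, -0.1, 10.5], "dr": [0, 0, 0]}, {"hand": 0.5, "slide": [-0.1, -0.1, 10.5], "dr": [0, 0, 0]}, {"hand": 0.5, "slide": [-0.1, -0.1, 10.5], "dr": [0, 0, 0]}, {"hand": 0.5, "slide": [-0.1, -0.1, 10.5], "dr": [0, 0, 0]}]'

```text
clock: 27.4
position: [0.5371, -0.4309, 0.036]
tcp_rot: [[1.0, 0.0, 0.002], [0.0, -1.0, -0.002], [0.002, 0.002, -1.0]]
contact_force: [-1.0, 1.1, 3.9]
grip_width: 0.0598
finger_force: 20.0
```

Emit:
apply_moves --deltas '[{"hand": 0.5, "slide": [0, 0, -4], "dr": [0, 0, 0]}, {"hand": 0.5, "slide": [0, 0, -10], "dr": [0, 0, 0]}, {"hand": 0.5, "slide": [0, 0, -16], "dr": [0, 0, 0]}, {"hand": 0.5, "slide": [0, 0, -22], "dr": [0, 0, 0]}, {"hand": 0.5, "slide": [0, 0, -26], "dr": [0, 0, 0]}, {"hand": 0.5, "slide": [0, 0, -26], "dr": [0, 0, 0]}, {"hand": 0.5, "slide": [0, 0, -26], "dr": [0, 0, 0]}, {"hand": 0.5, "slide": [0, 0, -26], "dr": [0, 0, 0]}]'

```text
clock: 28.4
position: [0.5356, -0.4296, 0.293]
tcp_rot: [[1.0, 0.0, -0.002], [0.0, -1.0, 0.001], [-0.002, -0.001, -1.0]]
contact_force: [-0.1, -0.0, -1.5]
grip_width: 0.0602
finger_force: 20.0
```

```bash
python3 g.py .5427 .0014 .281 8
```

```text
slide [  0.72 -43.09   1.24] dr [-0.1  8.1 -0. ]
28.4 [ 0.5356 -0.4296  0.293 ] 0.06023572265357574 [-0.1 -0.  -1.5]
```

Emit:
apply_moves --deltas '[{"hand": 0.5, "slide": [0.1, -5, 0], "dr": [0, 1, 0]}, {"hand": 0.5, "slide": [0.2, -11, 0], "dr": [0, 3, 0]}, {"hand": 0.5, "slide": [0.3, -17, 0], "dr": [0, 5, 0]}, {"hand": 0.5, "slide": [0.5, -23, 0], "dr": [0, 7, 0]}, {"hand": 0.5, "slide": [0.7, -29, 0], "dr": [0, 8, 0]}, {"hand": 0.5, "slide": [0.7, -35, 0], "dr": [0, 8, 0]}, {"hand": 0.5, "slide": [0.7, -40, 0.5], "dr": [0, 8, 0]}, {"hand": 0.5, "slide": [0.7, -43.1, 1.2], "dr": [0, 8, 0]}, {"hand": 0.5, "slide": [0.7, -43.1, 1.2], "dr": [0, 8, 0]}, {"hand": 0.5, "slide": [0.7, -43.1, 1.2], "dr": [0, 8, 0]}]'

```text
clock: 29.65
position: [0.5432, -0.0003, 0.2821]
tcp_rot: [[0.99, -0.001, 0.139], [-0.001, -1.0, -0.002], [0.139, 0.002, -0.99]]
contact_force: [0.7, -0.0, -1.7]
grip_width: 0.0608
finger_force: 20.0
```

Emit:
apply_moves --deltas '[{"hand": 0.5, "slide": [0, 0, 0], "dr": [0, 0, 0]}, {"hand": 0.5, "slide": [0, 0, 0], "dr": [0, 0, 0]}]'

```text
clock: 29.9
position: [0.5436, -0.0004, 0.2828]
tcp_rot: [[0.99, -0.002, 0.14], [-0.002, -1.0, -0.002], [0.14, 0.001, -0.99]]
contact_force: [0.8, 0.6, -1.1]
grip_width: 0.0602
finger_force: 20.0
```

```bash
python3 g.py .558 .0014 .1693 8
```

```text
slide [-0.16 -0.2  11.44] dr [ 0.1 -0.1 -0.1]
29.9 [ 5.436e-01 -4.000e-04  2.828e-01] 0.060172891679939174 [ 0.8  0.6 -1.1]
```

Emit:
apply_moves --deltas '[{"hand": 0.5, "slide": [-0.15, -0.15, 2], "dr": [0, 0, 0]}, {"hand": 0.5, "slide": [-0.15, -0.15, 4], "dr": [0, 0, 0]}, {"hand": 0.5, "slide": [-0.15, -0.15, 6], "dr": [0, 0, 0]}, {"hand": 0.5, "slide": [-0.15, -0.15, 8], "dr": [0, 0, 0]}, {"hand": 0.5, "slide": [-0.15, -0.15, 10], "dr": [0, 0, 0]}, {"hand": 0.5, "slide": [-0.15, -0.15, 10.8], "dr": [0, 0, 0]}, {"hand": 0.5, "slide": [-0.15, -0.15, 10.8], "dr": [0, 0, 0]}, {"hand": 0.5, "slide": [-0.15, -0.15, 10.8], "dr": [0, 0, 0]}]'

```text
clock: 30.9
position: [0.5577, 0.002, 0.1765]
tcp_rot: [[0.99, -0.0, 0.141], [-0.0, -1.0, -0.001], [0.141, 0.001, -0.99]]
contact_force: [-0.2, -0.0, -0.8]
grip_width: 0.0604
finger_force: 20.0
```

Emit:
apply_moves --deltas '[{"hand": 0.5, "slide": [0, 0, 0.2], "dr": [0, 0, 0]}, {"hand": 0.5, "slide": [0, 0, 0.4], "dr": [0, 0, 0]}, {"hand": 0.5, "slide": [0, 0, 0.6], "dr": [0, 0, 0]}, {"hand": 0.5, "slide": [0, 0, 0.7], "dr": [0, 0, 0]}, {"hand": 0.5, "slide": [0, 0, 0.7], "dr": [0, 0, 0]}]'

```text
clock: 31.52
position: [0.5581, 0.0021, 0.1702]
tcp_rot: [[0.99, -0.0, 0.14], [0.0, -1.0, -0.002], [0.14, 0.002, -0.99]]
contact_force: [-8.0, -0.2, 15.6]
grip_width: 0.0602
finger_force: 20.0
```

It is seated. I release, withdraw and check where tumbler C is.

Emit:
apply_moves --deltas '[{"hand": 0.5, "slide": [0, 0, -0.1], "dr": [0, 0, 0]}, {"hand": 0, "slide": [0, 0, -0.1], "dr": [0, 0, 0]}, {"hand": 0, "slide": [0, 0, -0.1], "dr": [0, 0, 0]}, {"hand": 0, "slide": [0, 0, -0.1], "dr": [0, 0, 0]}, {"hand": 0, "slide": [0, 0, -2], "dr": [0, 0, 0]}, {"hand": 0, "slide": [0, 0, -5], "dr": [0, 0, 0]}, {"hand": 0, "slide": [0, 0, -9], "dr": [0, 0, 0]}, {"hand": 0, "slide": [0, 0, -12], "dr": [0, 0, 0]}, {"hand": 0, "slide": [0, 0, -12], "dr": [0, 0, 0]}, {"hand": 0, "slide": [0, 0, -12], "dr": [0, 0, 0]}]'

```text
clock: 32.78
position: [0.5409, 0.0022, 0.2867]
tcp_rot: [[0.99, -0.0, 0.139], [0.0, -1.0, -0.001], [0.139, 0.001, -0.99]]
contact_force: [-0.7, -0.1, -0.3]
grip_width: 0.0878
finger_force: 0.0
```

```bash
python3 g.py .4352 -.3735 .25 0; python3 -c "
from h import *
I=snap('scene','s9')['image'][:,:,::-1];J=snap('top','t9')['image'][:,:,::-1]
k=lambda im,x,y:cv2.resize(im[y:y+120,x:x+160],(400,300),interpolation=cv2.INTER_CUBIC)
cv2.imwrite('pics/s9c.png',np.vstack([np.hstack([k(I,200,140),k(J,180,140)]),np.hstack([cv2.resize(I[185:275,95:215],(400,300),interpolation=cv2.INTER_CUBIC),cv2.resize(J[170:242,310:406],(400,300),interpolation=cv2.INTER_CUBIC)])]))"
```

```text
slide [-10.98  37.56   2.21] dr [ 0.1 -8.   0. ]
32.775 [0.5409 0.0022 0.2867] 0.08775831233572494 [-0.7 -0.1 -0.3]
```

View pics/s9c.png

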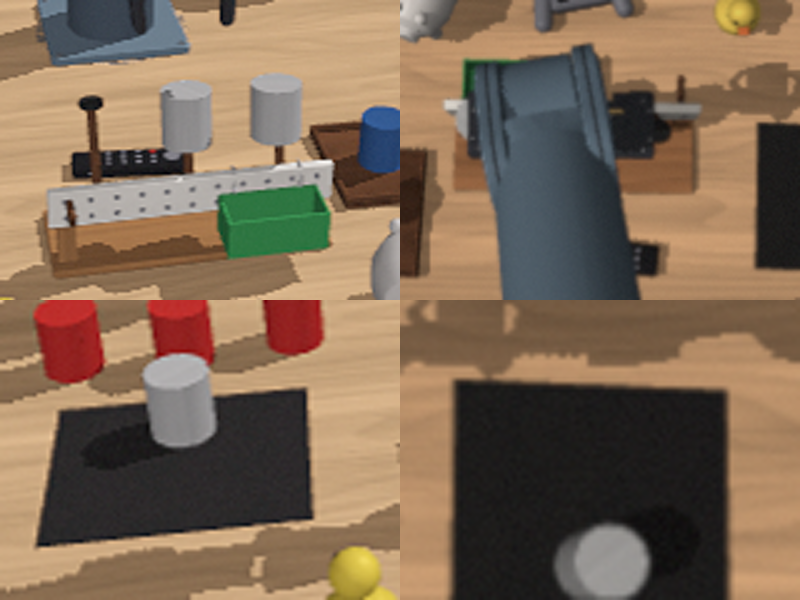

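The tumblers hang on pegs 2 and 3, and C has not moved (610,560 in the lower right). I fetch C.

Emit:
apply_moves --deltas '[{"hand": 0, "slide": [-1.5, 5, 0], "dr": [0, -1, 0]}, {"hand": 0, "slide": [-3, 10, 0], "dr": [0, -3, 0]}, {"hand": 0, "slide": [-4.5, 15, 0], "dr": [0, -5, 0]}, {"hand": 0, "slide": [-6, 20, 0], "dr": [0, -7, 0]}, {"hand": 0, "slide": [-7.5, 25, 0.5], "dr": [0, -8, 0]}, {"hand": 0, "slide": [-9, 30, 1], "dr": [0, -8, 0]}, {"hand": 0, "slide": [-10.5, 35, 1.5], "dr": [0, -8, 0]}, {"hand": 0, "slide": [-11, 37.6, 2.2], "dr": [0, -8, 0]}, {"hand": 0, "slide": [-11, 37.6, 2.2], "dr": [0, -8, 0]}, {"hand": 0, "slide": [-11, 37.6, 2.2], "dr": [0, -8, 0]}]'

```text
clock: 34.12
position: [0.436, -0.3722, 0.2502]
tcp_rot: [[1.0, 0.001, 0.0], [0.001, -1.0, 0.0], [0.0, -0.0, -1.0]]
contact_force: [-0.2, 0.6, 1.2]
grip_width: 0.0882
finger_force: 0.0
```

Emit:
apply_moves --deltas '[{"hand": 0, "slide": [0, 0, 4], "dr": [0, 0, 0]}, {"hand": 0, "slide": [0, 0, 8], "dr": [0, 0, 0]}, {"hand": 0, "slide": [0, 0, 11], "dr": [0, 0, 0]}, {"hand": 0, "slide": [0, 0, 11], "dr": [0, 0, 0]}, {"hand": 0, "slide": [0, 0, 11], "dr": [0, 0, 0]}, {"hand": 0, "slide": [0, 0, 11], "dr": [0, 0, 0]}]'

```text
clock: 34.88
position: [0.4366, -0.3742, 0.1425]
tcp_rot: [[1.0, 0.0, 0.003], [0.0, -1.0, -0.003], [0.003, 0.003, -1.0]]
contact_force: [0.1, -0.1, -0.2]
grip_width: 0.088
finger_force: 0.0
```

```bash
python3 g.py .4352 -.3735 .037 0; python3 -c "
from h import *
I=snap('scene','s10')['image']
def m(I):
    h=cv2.cvtColor(I[185:275,95:215],cv2.COLOR_RGB2HSV);return cv2.connectedComponentsWithStats(((h[:,:,1]<35)&(h[:,:,2]>95)).astype(np.uint8))
for J in(load('s9')['image'],I):
    n,l,s,c=m(J);print([(s[i].tolist()) for i in range(1,n) if s[i,4]>100])"
```

```text
slide [-0.18 -0.1  10.55] dr [ 0.2 -0.2  0. ]
34.875 [ 0.4366 -0.3742  0.1425] 0.08800739846006662 [ 0.1 -0.1 -0.2]
[[43, 16, 22, 28, 499]]
[[43, 16, 22, 28, 500]]
```

Emit:
apply_moves --deltas '[{"hand": 0, "slide": [-0.1, -0.1, 4], "dr": [0, 0, 0]}, {"hand": 0, "slide": [-0.1, -0.1, 8], "dr": [0, 0, 0]}, {"hand": 0, "slide": [-0.1, -0.1, 10.1], "dr": [0, 0, 0]}, {"hand": 0, "slide": [-0.1, -0.1, 10.5], "dr": [0, 0, 0]}, {"hand": 0, "slide": [-0.1, -0.1, 10.5], "dr": [0, 0, 0]}, {"hand": 0.5, "slide": [-0.1, -0.1, 10.5], "dr": [0, 0, 0]}, {"hand": 0.5, "slide": [-0.1, -0.1, 10.5], "dr": [0, 0, 0]}, {"hand": 0.5, "slide": [-0.1, -0.1, 10.5], "dr": [0, 0, 0]}, {"hand": 0.5, "slide": [-0.1, -0.1, 10.5], "dr": [0, 0, 0]}]'

```text
clock: 36.05
position: [0.4349, -0.3734, 0.0363]
tcp_rot: [[1.0, -0.0, 0.002], [-0.0, -1.0, -0.002], [0.002, 0.002, -1.0]]
contact_force: [-0.8, 0.1, 4.6]
grip_width: 0.059
finger_force: 20.0
```

Emit:
apply_moves --deltas '[{"hand": 0.5, "slide": [0, 0, -4], "dr": [0, 0, 0]}, {"hand": 0.5, "slide": [0, 0, -10], "dr": [0, 0, 0]}, {"hand": 0.5, "slide": [0, 0, -16], "dr": [0, 0, 0]}, {"hand": 0.5, "slide": [0, 0, -22], "dr": [0, 0, 0]}, {"hand": 0.5, "slide": [0, 0, -26], "dr": [0, 0, 0]}, {"hand": 0.5, "slide": [0, 0, -26], "dr": [0, 0, 0]}, {"hand": 0.5, "slide": [0, 0, -26], "dr": [0, 0, 0]}, {"hand": 0.5, "slide": [0, 0, -26], "dr": [0, 0, 0]}]'

```text
clock: 37.05
position: [0.4336, -0.372, 0.2939]
tcp_rot: [[1.0, 0.0, -0.002], [0.0, -1.0, 0.001], [-0.002, -0.001, -1.0]]
contact_force: [-0.5, -0.6, -0.8]
grip_width: 0.0586
finger_force: 20.0
```

```bash
python3 g.py .5407 -.108 .281 8
```

```text
slide [ 10.72 -26.4    1.29] dr [-0.1  8.1 -0. ]
37.05 [ 0.4336 -0.372   0.2939] 0.058645184403576564 [-0.5 -0.6 -0.8]
```

Emit:
apply_moves --deltas '[{"hand": 0.5, "slide": [2, -5, 0], "dr": [0, 2, 0]}, {"hand": 0.5, "slide": [4, -10, 0], "dr": [0, 4, 0]}, {"hand": 0.5, "slide": [6, -15, 0], "dr": [0, 6, 0]}, {"hand": 0.5, "slide": [8, -20, 0.3], "dr": [0, 8, 0]}, {"hand": 0.5, "slide": [10, -25, 0.8], "dr": [0, 8, 0]}, {"hand": 0.5, "slide": [10.7, -26.4, 1.2], "dr": [0, 8, 0]}, {"hand": 0.5, "slide": [10.7, -26.4, 1.2], "dr": [0, 8, 0]}, {"hand": 0.5, "slide": [10.7, -26.4, 1.2], "dr": [0, 8, 0]}, {"hand": 0.5, "slide": [10.7, -26.4, 1.2], "dr": [0, 8, 0]}, {"hand": 0.5, "slide": [10.7, -26.4, 1.2], "dr": [0, 8, 0]}]'

```text
clock: 38.3
position: [0.5412, -0.1098, 0.2837]
tcp_rot: [[0.99, -0.002, 0.14], [-0.002, -1.0, -0.002], [0.14, 0.002, -0.99]]
contact_force: [0.2, -0.3, -1.1]
grip_width: 0.0587
finger_force: 20.0
```

```bash
python3 g.py .556 -.108 .1693 8
```

```text
slide [-0.14 -0.2  11.53] dr [ 0.1 -0.1 -0.1]
38.3 [ 0.5412 -0.1098  0.2837] 0.05866962130943323 [ 0.2 -0.3 -1.1]
```

Emit:
apply_moves --deltas '[{"hand": 0.5, "slide": [-0.1, -0.15, 2], "dr": [0, 0, 0]}, {"hand": 0.5, "slide": [-0.1, -0.15, 4], "dr": [0, 0, 0]}, {"hand": 0.5, "slide": [-0.1, -0.15, 6], "dr": [0, 0, 0]}, {"hand": 0.5, "slide": [-0.1, -0.15, 8], "dr": [0, 0, 0]}, {"hand": 0.5, "slide": [-0.1, -0.15, 10], "dr": [0, 0, 0]}, {"hand": 0.5, "slide": [-0.1, -0.15, 10.9], "dr": [0, 0, 0]}, {"hand": 0.5, "slide": [-0.1, -0.15, 10.9], "dr": [0, 0, 0]}, {"hand": 0.5, "slide": [-0.1, -0.15, 10.9], "dr": [0, 0, 0]}]'

```text
clock: 39.3
position: [0.5562, -0.1076, 0.1764]
tcp_rot: [[0.99, -0.0, 0.141], [-0.0, -1.0, -0.002], [0.141, 0.001, -0.99]]
contact_force: [-0.5, -0.6, -1.7]
grip_width: 0.059
finger_force: 20.0
```

Emit:
apply_moves --deltas '[{"hand": 0.5, "slide": [0, 0, 0.2], "dr": [0, 0, 0]}, {"hand": 0.5, "slide": [0, 0, 0.4], "dr": [0, 0, 0]}, {"hand": 0.5, "slide": [0, 0, 0.6], "dr": [0, 0, 0]}, {"hand": 0.5, "slide": [0, 0, 0.7], "dr": [0, 0, 0]}, {"hand": 0.5, "slide": [0, 0, 0.7], "dr": [0, 0, 0]}]'

```text
clock: 39.92
position: [0.5567, -0.1075, 0.1704]
tcp_rot: [[0.99, -0.0, 0.141], [0.0, -1.0, -0.002], [0.141, 0.002, -0.99]]
contact_force: [-9.2, -0.2, 18.5]
grip_width: 0.0586
finger_force: 20.0
```

Emit:
apply_moves --deltas '[{"hand": 0.5, "slide": [0, 0, -0.1], "dr": [0, 0, 0]}, {"hand": 0, "slide": [0, 0, -0.1], "dr": [0, 0, 0]}, {"hand": 0, "slide": [0, 0, -0.1], "dr": [0, 0, 0]}, {"hand": 0, "slide": [0, 0, -0.1], "dr": [0, 0, 0]}, {"hand": 0, "slide": [0, 0, -2], "dr": [0, 0, 0]}, {"hand": 0, "slide": [0, 0, -5], "dr": [0, 0, 0]}, {"hand": 0, "slide": [0, 0, -9], "dr": [0, 0, 0]}, {"hand": 0, "slide": [0, 0, -14], "dr": [0, 0, 0]}, {"hand": 0, "slide": [-6, 0, -15], "dr": [0, 0, 0]}, {"hand": 0, "slide": [-12, 0, -15], "dr": [0, 0, 0]}]'

```text
clock: 41.18
position: [0.4162, -0.1073, 0.3011]
tcp_rot: [[0.99, 0.0, 0.143], [0.0, -1.0, -0.002], [0.143, 0.002, -0.99]]
contact_force: [-0.6, 0.9, 0.5]
grip_width: 0.0882
finger_force: 0.0
```

Emit:
apply_moves --deltas '[{"hand": 0, "slide": [0, 0, 0], "dr": [0, 0, 0]}, {"hand": 0, "slide": [0, 0, 0], "dr": [0, 0, 0]}, {"hand": 0, "slide": [0, 0, 0], "dr": [0, 0, 0]}, {"hand": 0, "slide": [0, 0, 0], "dr": [0, 0, 0]}]'

```text
clock: 41.68
position: [0.4179, -0.1071, 0.3004]
tcp_rot: [[0.99, 0.001, 0.14], [0.001, -1.0, -0.001], [0.14, 0.001, -0.99]]
contact_force: [-0.5, 0.5, -0.2]
grip_width: 0.088
finger_force: 0.0
```

```bash
python3 -c "
from h import *
I=snap('scene','s11')['image'][:,:,::-1];J=snap('top','t11')['image'][:,:,::-1]
cv2.imwrite('pics/s11c.png',np.hstack([cv2.resize(I[130:300,180:440],(400,262),interpolation=cv2.INTER_CUBIC),cv2.resize(J[110:260,100:330],(400,262),interpolation=cv2.INTER_CUBIC)]))"
```

```text
(no output)
```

View pics/s11c.png

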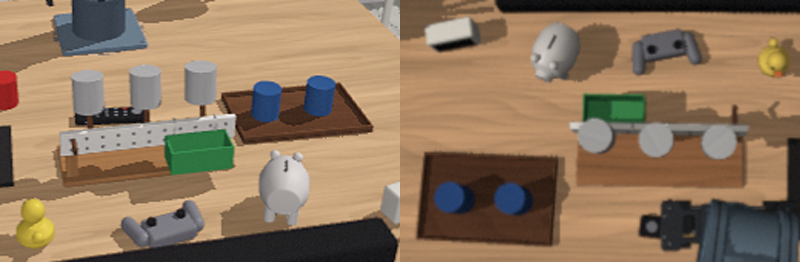

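All three tumblers are seated side by side at (87,92), (145,86) and (200,82). Both blue cups are in the tray at (266,101) and (319,95), the bystanders are unmoved and the arm is clear. I hand the job in.

```bash
python3 -c "
from bench import arm
print(arm.sign_off())"
```

```text
the job is handed in; nothing more can be done
None
```

I handed the job in with both blue cups standing mouth-down in the tray and all three steel tumblers seated on their own pegs; the final pictures show the bystanders unmoved, but the hand-in reported no verdict.

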